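Press one button badge with a single turn of the hand press

TASK

A loosely assembled button badge lies in the drawn-out die of the little hand press. Slide the die fully home under the ram by its knob, turn the flywheel by its handle through exactly one full turn, clockwise as you face the wheel, so that the ram presses the badge once and the handle stops at the top again, then draw the die fully out with the badge still lying in it. The press only stands on rubber feet, so use a light hand: never lift, lean on, push or pull it with more than about 20 N, and leave the other things on the desk where they are.

Things in the scene. Friction and masses are not known exactly. Their poses are not given: they have to be found in the camera images.
- press: The bench hand press, a grey cast C-frame 265 mm tall on four rubber feet that hold their places on the desk. Origin on the desk under the ram's axis; x points from the front (the die comes out to -x) to the back, y to the flywheel's side, z up. Bed 300 x 180 mm, x -160 to +140, y -75 to +105 mm. The head, at heights 140 to 265 mm, spans x -45 to +130 and y -55 to +55 mm.
- handle_grip (a point): Middle of the flywheel's handle, black, 26 mm thick, 90 mm long, parallel to the press's y; it spins freely on its pin. It is bolted in a slotted arm: its distance from the axle is set anew each time, 67 to 83 mm. At the start it is at the top. It stands 65 mm outside the wheel (200 mm across, rim 26 mm thick), whose axle lies about 19 cm above the desk. Its own axes turn with it.
- wheel (a joint): Flywheel angle in rad: 0 with the handle at the top (starts within 0.08 of it), growing clockwise as seen from the handle side: the handle goes from the top towards the press front (-x of the press), down and round; 6.283 after one turn. It stays where it is left. It takes up to about 13 N at the handle on the way down, most while the ram presses the badge shortly before the bottom; on the way up it runs easily.
- ram (a joint): How far the ram (a steel punch 58 mm across) has come down, m: 0 at the top of its stroke, 0.030 at the bottom, reached after half a turn of the wheel.
- die (a joint): How far the die slide has been pushed in, m: 0 drawn fully out (as at the start), 0.090 fully home under the ram, with a firm stop at each end. It slides at about 4 N and stays where it is left.
- die_knob (a point): Middle of the upright black knob by which the die slide is pushed and pulled: a cylinder 24 mm thick and 36 mm tall; its middle is 80 mm above the desk, 50 mm above the steel slide plate. It lies 150 mm in front of (to -x of) the middle of the die; with the die home it is 105 mm in front of the head. Axes as the press.
- badge: Steel badge shell, 58 mm across and 6 mm tall, lying face down in the 5 mm deep round recess of the die (a dark steel cup 76 mm wide on the slide). Loose; origin at the centre of its underside, 46 mm above the desk.
- badge_back (a joint): How far the white back disc (51 mm wide) has been pressed into the badge shell, m: 0 standing 4 mm proud of the rim, 0.004 flush with it. A tight fit that only the ram can press: one full stroke sets it about 2.7 mm deeper.
- mouse: Dark grey computer mouse, 105 x 62 x 37 mm, loose; origin at the centre of its underside.
- stapler: Stapler, black and white, 150 x 36 x 65 mm, loose; origin at the centre of its underside.
- massager: Dark green T-shaped massage gun lying on its side, about 230 x 175 x 52 mm, loose; origin on the desk under the barrel's axis.
- parts_box: Clear plastic box with badge parts, 160 x 110 x 30 mm, loose; origin at the centre of its underside.
- frame (a joint): Height of the press on its rubber feet, m: 0 at rest, negative when leaned on, positive when lifted. The feet give only 0.1 mm per 4 N (40 N/mm), less than can well be read here: feel the force instead.
- sway (a joint): Shift of the press on its rubber feet along its x axis, m: 0 at rest. The feet give only 0.1 mm per 2 N (20 N/mm), less than can well be read here: feel the force instead.

How it is judged:
By the outcome, as a careful person would: the job done as asked, in the order asked, and still so for the second after the job is handed in, with the robot touching nothing.
It also fails if it takes over 72 s, if anything falls off the work surface, if the arm or the gripper's body presses on something with over 40 N, if the wrist force passes 120 N, or if a joint passes its speed limit or range.

ROBOT

A 7-joint arm with a two-finger parallel gripper is mounted at the origin on the work surface. World frame = base frame: x ahead of the robot, y to its left, z up, the work surface at z = 0. Lengths are in m, angles in rad, forces in N, time in s.
With the tool pointing down it reaches from about 0.425 to 0.925 m from the base axis. Payload 6.8 kg.
Tool frame: the origin (TCP) lies midway between the tips of the shut fingers; the grasp point (between the pads) lies 19 mm behind it; z points along the fingers, y is the direction in which the jaws open and shut (so a half turn about z gives the same grasp; the last joint's range is limited). The gripper opens to 85 mm and grips with 20 to 120 N. Pads are 22 mm wide; open, the fingers measure 114 mm over their backs; the gripper's body (76 mm by 85 mm) begins 54 mm behind the grasp point. The pads swing forward as they close: fully open they stand 13 mm farther back than shut.
Start: joints at [-1.303, 0.477, 0.022, 1.555, -0.011, 1.109, -0.083], TCP at [0.248, 0.628, 0.231] pointing down, gripper open.
Joint ranges: [-2.96, 2.96], [-0.34, 2.1], [-1.41, 1.46], [0.24, 2.44], [-1.37, 4.51], [0.17, 1.92], [-2.96, 2.96]. Speed limits (rad/s): [2.39, 2.39, 3.14, 3.14, 3.14, 3.14, 3.14].

INTERFACE

Orientations are given as a unit quaternion [w, x, y, z].
In Python, from station import bot, vision gives the robot as it stands.
- The arm moves only by the tool move_arm, never from a script. Its argument "increments" is text: rows parted by semicolons, each of 7 numbers parted by spaces: the opening, from 0 (shut) to 1 (fully open), then the shift along the world's x, y, z in mm, then the turn, a rotation vector about the world's x, y, z in rad. In form: grip x y z rx ry rz; .... A call has exactly 8 rows; each row shifts and turns the commanded pose from where the row before left it; what a row does not reach is not made up. A row lasts 1/8 s, in which the tool goes at most 62.5 mm and 10.7 degrees, less where a joint would pass 70% of its speed; a pose out of reach is approached as far as the arm can. A call with a gripper value outside its range is refused whole. The fingers move at their own pace and stop on an object; "newtons" is the grip in N (left out, the last holds). Time passes only in rows, so rows that do not move let the fingers close, or fill a call up. It gives the time, the measured TCP pose, the force and the opening at its end, in the units of the state.
- bot.get_obs(): the state, without advancing time (a new reading comes with each control period).
- vision.read_camera(name): name is "scene" or "top"; returns (picture, depth): 400x640x3 uint8, red, green, blue; 400x640 float32, m along the optical axis (not along the pixel's ray), 0 where there is no reading.
- vision.calibration(name): a dict with "fx", "fy", "cx", "cy" (pixels), "k1" (the pictures are not rectified: a ray, as slopes to the right and down, at radius r is drawn at 1 + k1 r^2 times it, then the intrinsics apply), "R" (3x3) and "t" (3): a world point X has camera coordinates R X + t. Camera axes: x right, y down, z forward; pixel columns grow to the right and rows downward; lengths in m; the calibration is good to about 2 mm. A picture is of the moment at which its call begins. calibration takes no time and is no camera call.
- bot.hand_in(): hands the job in, once; it reports no verdict.
The state is a dict: "t": time; "q": joint angles; "joint_vel": joint speeds; "joint_torque": joint torques, N m; "eef_pos": TCP position; "tool_rot": TCP orientation; "contact_force": force on the tool from outside, world axes, zero at the start; "torque": the same for the moment, N m; "gripper_width": opening from 0.0 (shut) to 1.0 (fully open).
Only numpy, scipy, OpenCV 4.12 (cv2) and the standard library are available. Lean on these libraries where they do the work, as an engineer would, in place of code of your own. Each camera call takes 0.05 s, during which the arm holds its last target.

## Working session

There is one attempt and no reset: what is moved stays moved. The work goes in short steps, Python scripts to look and compute and a tool call to move; the robot and the scene stay as the last step left them, time stands still between calls to the robot, and variables do not carry over. Pictures are saved under pics/ and viewed, and the job is handed in when it is done.

Besides the shell and the picture viewer there is one more tool, called after "Request:" as name(argument=value, ...) on one line, values as JSON. move_arm: Moves the arm, as the interface text tells. Its arguments: {"type":"object","properties":{"increments":{"type":"string"},"newtons":{"type":"number"}},"required":["increments"]}

```bash
mkdir -p pics; python3 - <<'E'
from station import bot, vision
import cv2,numpy as np
for n in("scene","top"):
    p,d=vision.read_camera(n); cv2.imwrite(f"pics/{n}0.png",p[:,:,::-1]); np.savez(f"{n}0.npz",p=p,d=d)
    print(n,vision.calibration(n))
print(bot.get_obs())
E
```

```text
scene {'fx': 509.50288329186077, 'fy': 509.50288329186077, 'cx': 315.9201794473032, 'cy': 199.99914872437984, 'k1': -0.10536148511863784, 'R': array([[-0.23622555, -0.97168709, -0.00465617],
       [-0.92263603,  0.22579904, -0.31266202],
       [ 0.30486101, -0.06956281, -0.94985303]]), 't': array([0.15026925, 0.50662956, 1.56211059])}
top {'fx': 509.44202613664083, 'fy': 509.44202613664083, 'cx': 316.26165006055027, 'cy': 195.7683630283205, 'k1': -0.06899904714841058, 'R': array([[-0.01136438, -0.99984205,  0.01366491],
       [-0.99923279,  0.01084312, -0.03763331],
       [ 0.0374792 , -0.0140821 , -0.99919818]]), 't': array([0.0357632 , 0.51016083, 1.55080745])}
{'t': 0.1, 'q': array([-1.30310495,  0.47773816,  0.02230952,  1.55633946, -0.01148124,
        1.10930967, -0.08308603]), 'joint_vel': array([ 1.52121707e-03, -3.40630480e-03, -2.62351380e-04, -3.20857060e-03,
       -6.14788577e-04,  1.25900920e-03, -6.51137579e-05]), 'joint_torque': array([ 5.12233033e-03, -5.97758460e+01,  1.61438964e+00, -2.81952703e+01,
        1.30290713e-02,  5.09930847e-03,  3.03557022e-05]), 'eef_pos': array([0.24753139, 0.62740248, 0.23041395]), 'tool_rot': array([-9.46185138e-05,  1.86756639e-01,  9.82405855e-01, -8.28025862e-04]), 'contact_force': array([-0.05364826, -0.2964641 ,  0.42452153]), 'torque': array([0.00763856, 0.01706921, 0.00568733]), 'gripper_width': 1.0013617600004352}
```

View pics/scene0.png

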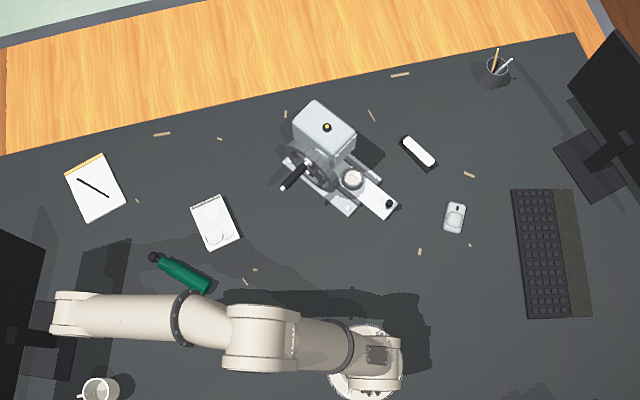

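View pics/top0.png

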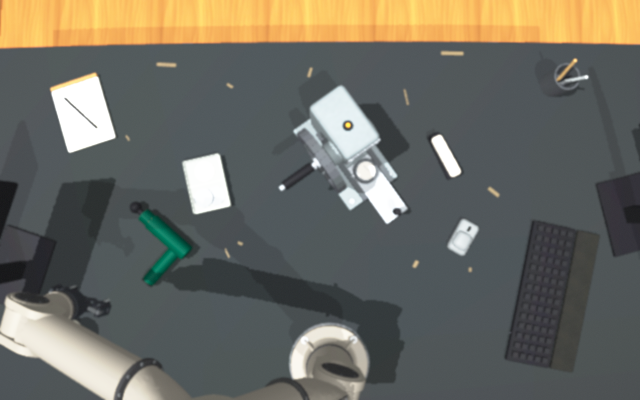

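```bash
cat > h.py <<'E'
import cv2,numpy as np
from station import bot,vision
def unproj(n,uv,Z=None,depth=None):
    c=vision.calibration(n)
    K=np.array([[c['fx'],0,c['cx']],[0,c['fy'],c['cy']],[0,0,1]])
    uv=np.atleast_2d(np.array(uv,float))
    # drawn = s*(1+k1 r^2)
    s=cv2.undistortPoints(uv.reshape(-1,1,2),K,np.array([c['k1'],0,0,0,0.])).reshape(-1,2)
    ray=np.c_[s,np.ones(len(s))]
    if depth is not None:
        return (ray*np.asarray(depth)[:,None]-c['t'])@c['R']
    o=-c['R'].T@c['t']; w=ray@c['R']
    return o+w*((Z-o[2])/w[:,2])[:,None]
def proj(n,X):
    c=vision.calibration(n)
    K=np.array([[c['fx'],0,c['cx']],[0,c['fy'],c['cy']],[0,0,1]])
    r,_=cv2.Rodrigues(c['R'])
    return cv2.projectPoints(np.atleast_2d(X).astype(float),r,c['t'],K,np.array([c['k1'],0,0,0,0.]))[0].reshape(-1,2)
def crop(p,u0,v0,w,h,s,fn):
    im=cv2.resize(p[v0:v0+h,u0:u0+w,::-1],None,fx=s,fy=s,interpolation=cv2.INTER_CUBIC); cv2.imwrite(fn,im)
E
python3 - <<'E'
from h import *
for n,b in(("scene",(255,85,160,145)),("top",(265,75,160,160))):
    z=np.load(n+"0.npz"); crop(z['p'],*b[:2],b[2],b[3],4 if n=="scene" else 3.7,f"pics/{n}0c.png")
    d=z['d']; print(n,d.min(),d.max(),(d==0).mean())
    vv,uu=np.mgrid[0:400,0:640]; 
    P=unproj(n,np.c_[uu.ravel(),vv.ravel()],depth=d.ravel()).reshape(400,640,3); P[d==0]=np.nan
    np.save(n+"P.npy",P)
E
```

```text
scene 0.0 2.9436307 0.00403515625
top 0.0 2.3970535 0.00386328125
```

View pics/scene0c.png

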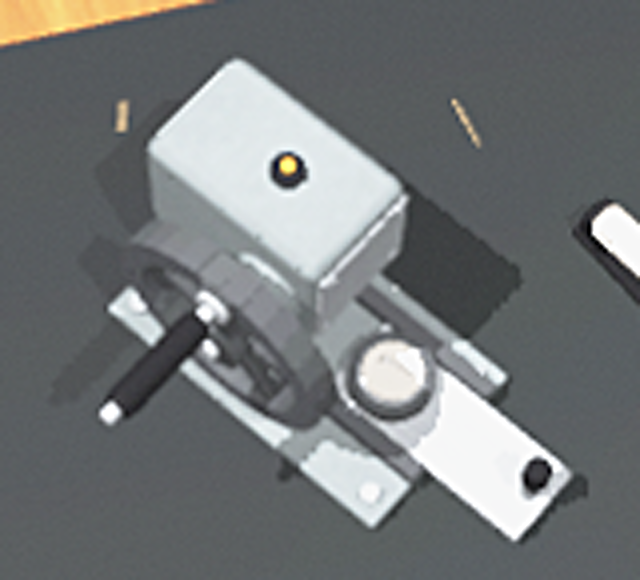

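View pics/top0c.png

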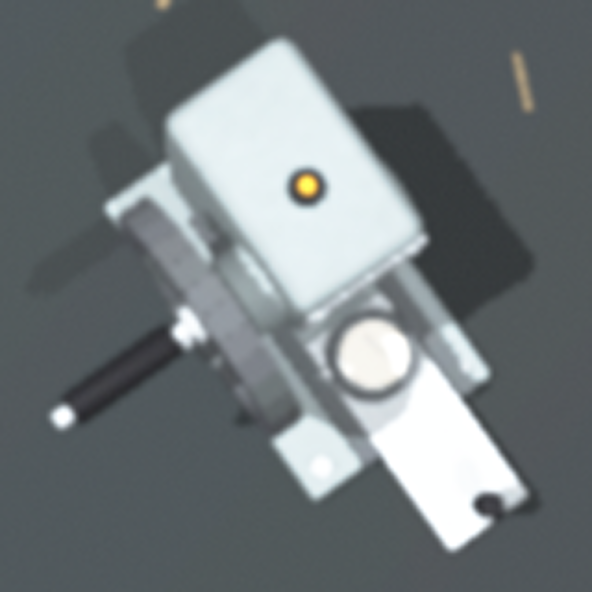

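```bash
python3 - <<'E'
from h import *
for n in("scene","top"):
    P=np.load(n+"P.npy"); z=P[...,2]
    reg=np.zeros(z.shape,bool); reg[85:235,255:425]=1
    m=reg&(z>.255)&(z<.29)
    mm=cv2.erode(m.astype(np.uint8),np.ones((1,1)))>0
    q=P[mm]; print(n,"headz",np.median(q[:,2]),len(q))
    (c,s,a)=cv2.minAreaRect((q[:,:2]*1000).astype(np.float32)); print(c,s,a)
    bx=cv2.boxPoints((c,s,a)); print(bx.round(1).tolist())
    # handle points dark, z 0.24..0.3
    img=np.load(n+"0.npz")['p'].astype(int)
    dark=reg&(img.max(2)<60)
    for lo,hi in((.05,.12),(.2,.31)):
        k=dark&(z>lo)&(z<hi); q=P[k]; print(lo,len(q),np.median(q,0) if len(q) else None, q.min(0) if len(q) else None,q.max(0) if len(q) else None)
    np.save('m.npy',dark)
E
```

```text
scene headz 0.2650362884598522 2568
(626.6325073242188, 20.38128662109375) (190.2026824951172, 308.7230224609375) 47.607810974121094
[[448.5, 54.20000076293945], [676.5, -153.89999389648438], [804.7999877929688, -13.5], [576.7000122070312, 194.6999969482422]]
0.05 27 [ 0.45605208 -0.19725227  0.09380714] [ 0.45208148 -0.20771842  0.05501185] [0.55387555 0.00278289 0.11042514]
0.2 125 [0.55256242 0.07704798 0.27670009] [ 0.51878086 -0.05630961  0.26519387] [0.69199215 0.12301768 0.28731211]
top headz 0.26473373851018805 3554
(627.8563842773438, 14.509017944335938) (190.7313690185547, 307.63958740234375) 48.133209228515625
[[449.70001220703125, 46.099998474121094], [678.7999877929688, -159.1999969482422], [806.0999755859375, -17.100000381469727], [577.0, 188.1999969482422]]
0.05 0 None None None
0.2 150 [0.55111379 0.07833989 0.27979862] [0.52110392 0.04141531 0.27112396] [0.5815728  0.11796841 0.28920864]
```

```bash
python3 - <<'E'
from h import *
from scipy.optimize import least_squares
for n in("scene","top"):
    P=np.load(n+"P.npy"); z=P[...,2]
    img=np.load(n+"0.npz")['p'].astype(int)
    reg=np.zeros(z.shape,bool); reg[85:235,255:425]=1
    m=(reg&(abs(z-.265)<.006)).astype(np.uint8)
    m=cv2.morphologyEx(m,cv2.MORPH_OPEN,np.ones((5,5)))
    k,l,st,ce=cv2.connectedComponentsWithStats(m); i=1+np.argmax(st[1:,4]); mm=cv2.morphologyEx((l==i).astype(np.uint8),cv2.MORPH_CLOSE,np.ones((9,9)))
    cs,_=cv2.findContours(mm,cv2.RETR_EXTERNAL,cv2.CHAIN_APPROX_NONE)
    c=max(cs,key=cv2.contourArea).reshape(-1,2); W=unproj(n,c,Z=.265)[:,:2]
    r=cv2.minAreaRect((W*1000).astype(np.float32)); print(n,r); 
    # best fit rect 175x110
    yaw0=None
    ctr=np.array(r[0])/1000; s=r[1]; a=np.deg2rad(r[2]); 
    if s[0]<s[1]: a+=np.pi/2
    best=None
    def res(p):
        d=W-p[:2]; u=np.array([np.cos(p[2]),np.sin(p[2])]); x=abs(d@u)-.0875-p[3]; y=abs(d@[-u[1],u[0]])-.055-p[3]
        return np.where((x<0)&(y<0),np.maximum(x,y),np.hypot(np.maximum(x,0),np.maximum(y,0)))
    f=least_squares(res,[*ctr,a,0],loss='soft_l1',f_scale=.002); p=f.x
    yaw=p[2]; 
    # back direction is +world x
    if np.cos(yaw)<0: yaw-=np.pi
    yaw=(yaw+np.pi)%(2*np.pi)-np.pi
    u=np.array([np.cos(yaw),np.sin(yaw)]); o=p[:2]-.0425*u
    print("yaw",yaw,"grow",p[3],"origin",o,"rms",np.sqrt(np.mean(f.fun**2)))
    R=np.array([[u[0],-u[1]],[u[1],u[0]]])
    # handle points in press frame
    q=P[reg]; im=img[reg]; L=np.c_[(q[:,:2]-o)@R,q[:,2]]
    k=(im.max(1)<70)&(L[:,1]>.08)&(L[:,2]>.24); h=L[k]; print("handle n",len(h),"med",np.median(h,0),h.min(0),h.max(0))
    k2=(L[:,1]>.1)&(L[:,2]>.24); h=L[k2]
    for y in np.arange(.1,.28,.015):
        g=h[abs(h[:,1]-y)<.0075]; 
        if len(g): print(round(y,3),len(g),np.median(g[:,0]).round(4),g[:,2].max().round(4),g[:,0].min().round(4),g[:,0].max().round(4))
    k=(im.max(1)<70)&(L[:,0]<-.2)&(L[:,2]>.07); h=L[k]; print("knob",len(h),np.median(h,0),h.min(0),h.max(0))
    k=(im.min(1)>150)&(abs(L[:,0]+.09)<.035)&(abs(L[:,1])<.035)&(L[:,2]>.047);h=L[k]; print("badge",len(h),h.mean(0), h.min(0),h.max(0))
    print("knob/badge world pred",o-.24*u,o-.09*u, "proj",proj(n,[[*(o-.24*u),.098],[*(o-.09*u),.055]]))
E
```

```text
scene ((683.3866577148438, -34.066917419433594), (158.56480407714844, 96.29840087890625), 54.48971176147461)
yaw 0.9457963424096709 grow -0.018002912219104713 origin [ 0.65844204 -0.07011171] rms 0.009442556159665983
handle n 245 med [0.06085631 0.17740028 0.27984194] [0.02704708 0.11881925 0.24026164] [0.08783737 0.22160798 0.28844641]
0.1 94 0.0393 0.2969 -0.0082 0.0892
0.115 191 0.0176 0.2986 -0.0458 0.063
0.13 167 -0.007 0.2932 -0.047 0.0603
0.145 59 0.0448 0.2864 -0.0394 0.065
0.16 49 0.0544 0.2884 0.0415 0.0708
0.175 50 0.0601 0.2881 0.0479 0.0777
0.19 49 0.0656 0.2875 0.0535 0.0828
0.205 52 0.0712 0.2864 0.0598 0.0876
0.22 38 0.0752 0.2873 0.0644 0.0878
0.235 6 0.0804 0.2774 0.0765 0.0848
knob 37 [-0.22007877  0.08910632  0.09459947] [-0.22944592  0.07877219  0.07291042] [-0.21172423  0.09493113  0.10326757]
badge 96 [-0.08066506  0.02260047  0.05412877] [-0.10866667  0.00515223  0.04746506] [-0.05716915  0.03450743  0.0635652 ]
knob/badge world pred [ 0.51801869 -0.26474286] [ 0.60578328 -0.14309839] proj [[403.78627443 180.94616144]
 [359.49939579 169.60570924]]
top ((692.97
[... 408 characters left out ...]
2
0.13 38 -0.0026 0.2864 -0.0158 0.0104
0.145 60 -0.0025 0.2875 -0.0142 0.011
0.16 58 -0.0025 0.2884 -0.0143 0.011
0.175 61 -0.0024 0.287 -0.0141 0.0113
0.19 59 -0.0025 0.2892 -0.0142 0.0111
0.205 59 -0.0027 0.2892 -0.0144 0.0105
0.22 53 -0.0016 0.2874 -0.0141 0.011
0.235 17 -0.0023 0.2793 -0.0076 0.0037
knob 8 [-0.23801038  0.00507951  0.09944872] [-2.50895791e-01  2.31129157e-04  9.22803787e-02] [-0.23399397  0.01035568  0.1022352 ]
badge 304 [-0.09236594 -0.00010923  0.0546134 ] [-0.12285987 -0.0295855   0.04703301] [-0.06251254  0.0318293   0.06296955]
knob/badge world pred [ 0.46254173 -0.20510086] [ 0.58504903 -0.11854474] proj [[398.04232462 210.28777316]
 [365.97294609 169.70720701]]
```

```bash
python3 - <<'E'
from h import *
from scipy.optimize import least_squares
o=np.array([.6586,-.0666]);yaw=.615;u=np.array([np.cos(yaw),np.sin(yaw)]);R=np.array([[u[0],-u[1]],[u[1],u[0]]])
for n in("scene","top"):
    P=np.load(n+"P.npy"); z=P[...,2]
    img=np.load(n+"0.npz")['p'].astype(int)
    L=np.dstack([(P[...,:2]-o)@R,z]); V,U=np.mgrid[0:400,0:640]
    def rep(nm,k):
        h=L[k]; print(n,nm,len(h),h.mean(0).round(4),np.percentile(h,[3,97],axis=0).round(4).tolist())
        return h
    k=(L[...,1]>.125)&(L[...,1]<.225)&(L[...,2]>.23)&(abs(L[...,0])<.03); h=rep("handle",k)
    # cyl fit r=.013
    def res(p): return np.hypot(h[:,0]-p[0]-p[1]*(h[:,1]-.175),h[:,2]-p[2]-p[3]*(h[:,1]-.175))-.013
    f=least_squares(res,[0,0,.268,0],loss='soft_l1',f_scale=.002); print("  cyl",f.x.round(4), f.fun.std())
    k=(L[...,1]>.125)&(L[...,1]<.26)&(L[...,2]>.23)&(abs(L[...,0])<.03)&(img.max(2)<75); rep("black",k)
    k=(abs(L[...,0]+.24)<.03)&(abs(L[...,1])<.03)&(z>.08); rep("knobz",k); print(U[k].mean(),V[k].mean())
    kt=k&(z>.092); print(unproj(n,[[U[kt].mean(),V[kt].mean()]],Z=.098), )
    k=(abs(L[...,0]+.09)<.036)&(abs(L[...,1])<.036)&(z>.042)&(img.min(2)>165); rep("badge",k)
    k=(abs(L[...,0]-.0425)<.12)&(abs(L[...,1])<.08)&(abs(z-.265)<.004)&(img.min(2)>150); rep("head",k)
    r=cv2.minAreaRect((L[k][:,:2]*1000).astype(np.float32)); print(r)
    k=(abs(L[...,1]-.1)<.04)&(z>.15)&(abs(L[...,0])<.12)&(z>.28); rep("rim",k)
E
```

```text
scene handle 293 [-0.0016  0.177   0.2787] [[-0.0124, 0.1272, 0.2673], [0.0115, 0.2221, 0.2864]]
  cyl [0.0011 0.0094 0.2692 0.0227] 0.002986078179903299
scene black 253 [-0.002   0.1853  0.2792] [[-0.0117, 0.1431, 0.2707], [0.0104, 0.2261, 0.2864]]
scene knobz 44 [-0.2372  0.0078  0.095 ] [[-0.2467, -0.0032, 0.0824], [-0.2265, 0.0165, 0.1032]]
388.65909090909093 202.4090909090909
[[ 0.46044326 -0.19831261  0.098     ]]
scene badge 206 [-0.0881  0.0042  0.0538] [[-0.1113, -0.0206, 0.0453], [-0.0653, 0.0282, 0.0616]]
scene head 1239 [0.0432 0.0058 0.2645] [[-0.0341, -0.0417, 0.2613], [0.1213, 0.0535, 0.2683]]
((40.66077423095703, 5.97637939453125), (175.80787658691406, 105.37403106689453), 0.027988219633698463)
scene rim 331 [2.000e-04 1.094e-01 2.884e-01] [[-0.045, 0.095, 0.2806], [0.0487, 0.1258, 0.2962]]
top handle 370 [-0.0023  0.1777  0.28  ] [[-0.0137, 0.1307, 0.2722], [0.0103, 0.2218, 0.2867]]
  cyl [-0.0018  0.0059  0.2699  0.0213] 0.002497717631032713
top black 328 [-0.0022  0.1814  0.2803] [[-0.0138, 0.1428, 0.2722], [0.0104, 0.2201, 0.2867]]
top knobz 57 [-0.2394  0.0022  0.0958] [[-0.2493, -0.0094, 0.0865], [-0.2297, 0.0121, 0.1022]]
397.17543859649123 210.56140350877192
[[ 0.46163809 -0.20313387  0.098     ]]
top badge 306 [-0.0922  0.0009  0.0542] [[-0.1178, -0.0251, 0.0457], [-0.0666, 0.0268, 0.0607]]
top head 2000 [0.0418 0.002  0.2643] [[-0.0354, -0.0458, 0.2613], [0.1185, 0.0489, 0.2683]]
((41.88823699951172, 2.2800865173339844), (104.45746612548828, 169.39305114746094), 89.61930847167969)
top rim 453 [-0.0011  0.1048  0.2888] [[-0.0471, 0.0904, 0.2807], [0.0462, 0.1232, 0.2966]]
```

Request:
move_arm(increments="1 19 -41 21 0 0 -0.073; 0.47 19 -41 21 0 0 -0.073; 0.47 19 -41 21 0 0 -0.073; 0.47 19 -41 21 0 0 -0.073; 0.47 19 -41 21 0 0 -0.073; 0.47 19 -41 21 0 0 -0.073; 0.47 19 -41 21 0 0 -0.073; 0.47 19 -41 21 0 0 -0.073", newtons=20)

```text
t: 1.1
eef_pos: [0.4, 0.2982, 0.3997]
tool_rot: [-0.0, 0.463, 0.886, -0.0]
contact_force: [1.3, -0.2, 0.1]
gripper_width: 0.468
```

Request:
move_arm(increments="0.47 7 -57 0 0 0 0.001; 0.47 7 -57 0 0 0 0.001; 0.47 7 -57 0 0 0 0.001; 0.47 7 -57 0 0 0 0.001; 0.47 7 -57 -20 0 0 0.001; 0.47 7 -57 -25 0 0 0.001; 0.47 9 -57 -25 0 0 0.001; 0.47 9 -57 -25 0 0 0.001")

```text
t: 2.1
eef_pos: [0.4594, -0.1568, 0.3041]
tool_rot: [0.0, 0.458, 0.889, 0.001]
contact_force: [1.2, 1.6, 1.0]
gripper_width: 0.47
```

Request:
move_arm(increments="0.47 0 -15 -25 0 0 0; 0.47 0 -15 -25 0 0 0; 0.47 0 -13 -25 0 0 0; 0.47 0 0 -25 0 0 0; 0.47 0 0 -25 0 0 0; 0.47 0 0 -25 0 0 0; 0.47 0 0 -25 0 0 0; 0.47 0 0 -5 0 0 0")

```text
t: 3.1
eef_pos: [0.4584, -0.1979, 0.1233]
tool_rot: [-0.002, 0.458, 0.889, -0.001]
contact_force: [-0.9, -0.8, 0.0]
gripper_width: 0.47
```

```bash
python3 - <<'E'
from h import *
for n in("scene","top"):
    p,d=vision.read_camera(n); np.savez(f"{n}1.npz",p=p,d=d)
    crop(p,320,140,130,110,5,f"pics/{n}1.png")
    print(proj(n,[[*bot.get_obs()['eef_pos']],[.461,-.2007,.098]]))
E
```

```text
[[390.26585431 199.99150222]
 [389.79618595 201.66986613]]
[[397.30318767 211.36367501]
 [396.5408908  210.8381723 ]]
```

View pics/scene1.png

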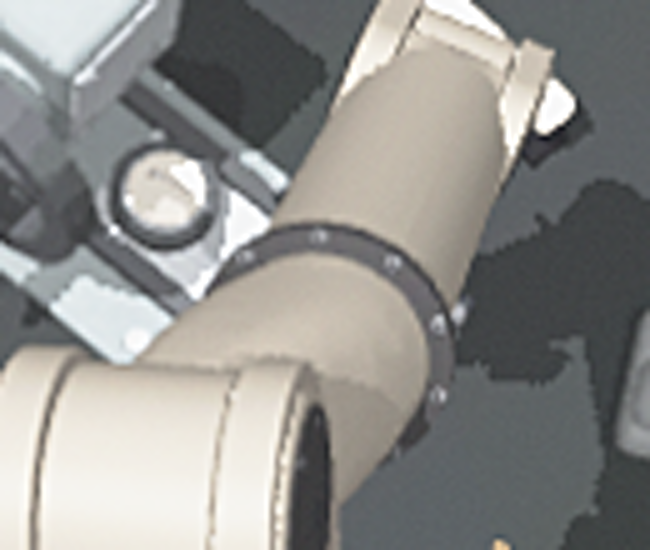

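View pics/top1.png

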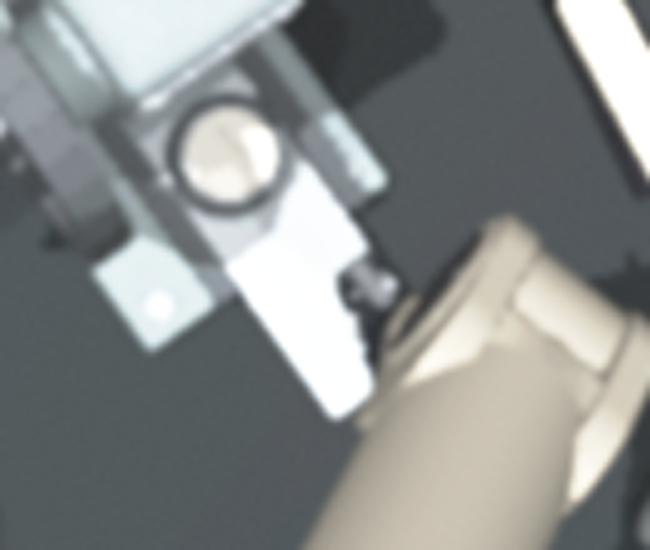

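```bash
python3 - <<'E'
from h import *
o=np.array([.6586,-.0646]);yaw=.615;u=np.array([np.cos(yaw),np.sin(yaw)]);R=np.array([[u[0],-u[1]],[u[1],u[0]]])
for n in("scene","top"):
    z=np.load(n+"1.npz"); d=z['d'];vv,uu=np.mgrid[0:400,0:640]
    P=unproj(n,np.c_[uu.ravel(),vv.ravel()],depth=d.ravel()).reshape(400,640,3)
    im=z['p'].astype(int); k=(im[...,0]-im[...,2]>12)&(im[...,0]>90)&(d>0)&(uu>250)&(uu<460)&(vv>100)
    q=P[k]; L=np.c_[(q[:,:2]-o)@R,q[:,2]]
    for lo in np.arange(.05,.8,.05):
        g=L[(q[:,2]>lo)&(q[:,2]<lo+.05)]
        if len(g)>5: print(n,lo.round(2),len(g),np.percentile(g,[2,98],axis=0)[:,:2].round(3).tolist())
print(bot.get_obs()['q'])
E
```

```text
scene 0.05 89 [[-0.47, -0.224], [-0.067, 0.494]]
scene 0.1 16 [[-0.499, 0.435], [-0.432, 0.502]]
scene 0.15 11 [[-0.487, 0.441], [-0.438, 0.5]]
scene 0.2 9 [[-0.489, 0.433], [-0.425, 0.5]]
scene 0.25 49 [[-0.571, -0.007], [0.039, 0.511]]
scene 0.3 1010 [[-0.571, 0.386], [-0.427, 0.506]]
scene 0.35 358 [[-0.539, 0.378], [-0.436, 0.49]]
scene 0.4 265 [[-0.508, 0.387], [-0.405, 0.454]]
scene 0.45 674 [[-0.492, -0.03], [-0.195, 0.441]]
scene 0.5 677 [[-0.472, -0.007], [-0.203, 0.427]]
scene 0.55 834 [[-0.448, 0.048], [-0.228, 0.417]]
scene 0.6 1011 [[-0.43, 0.094], [-0.241, 0.41]]
scene 0.65 1049 [[-0.409, 0.14], [-0.254, 0.403]]
scene 0.7 1412 [[-0.388, 0.203], [-0.27, 0.404]]
scene 0.75 1417 [[-0.38, 0.233], [-0.266, 0.405]]
top 0.05 12 [[-0.243, -0.24], [-0.072, 0.008]]
top 0.25 46 [[0.02, -0.01], [0.037, 0.008]]
top 0.3 17 [[-0.457, 0.014], [-0.205, 0.485]]
top 0.45 638 [[-0.275, -0.041], [-0.19, 0.069]]
top 0.5 1011 [[-0.289, -0.01], [-0.202, 0.086]]
top 0.55 936 [[-0.3, 0.043], [-0.226, 0.138]]
top 0.6 1106 [[-0.413, 0.089], [-0.239, 0.329]]
top 0.65 1186 [[-0.321, 0.135], [-0.252, 0.207]]
top 0.7 1217 [[-0.343, 0.181], [-0.262, 0.268]]
top 0.75 1758 [[-0.326, 0.23], [-0.24, 0.328]]
[-0.30156537  0.41117966  0.72979182  2.10113912 -0.39362772  0.76685382
  1.29487488]
```

Request:
move_arm(increments="0.47 0 0 -12 0 0 0; 0.47 0 0 -10 0 0 0; 0.47 0 0 -8 0 0 0; 0.47 0 0 -8 0 0 0; 0.47 0 0 -8 0 0 0; 0.47 0 0 -8 0 0 0; 0.47 0 0 -8 0 0 0; 0.47 0 0 -5 0 0 0")

```text
t: 4.2
eef_pos: [0.4594, -0.1982, 0.0571]
tool_rot: [-0.0, 0.458, 0.889, -0.0]
contact_force: [0.4, 0.3, 0.2]
gripper_width: 0.468
```

Request:
move_arm(increments="0.47 3.3 2.3 0 0 0 0; 0.47 6.5 4.6 0 0 0 0; 0.47 8.2 5.8 0 0 0 0; 0.47 8.2 5.8 0 0 0 0; 0.47 8.2 5.8 0 0 0 0; 0.47 8.2 5.8 0 0 0 0; 0.47 8.2 5.8 0 0 0 0; 0.47 8.2 5.8 0 0 0 0")

```text
t: 5.2
eef_pos: [0.5194, -0.1565, 0.0578]
tool_rot: [0.0, 0.458, 0.889, -0.0]
contact_force: [-2.5, -4.8, -0.1]
gripper_width: 0.466
```

Request:
move_arm(increments="0.47 2.4 1.7 0 0 0 0; 0.47 2.4 1.7 0 0 0 0; 0.47 2.4 1.7 0 0 0 0; 0.47 2.4 1.7 0 0 0 0; 0.47 1.6 1.2 0 0 0 0; 0.47 0.8 0.6 0 0 0 0; 0.47 0.8 0.6 0 0 0 0; 0.47 0.8 0.6 0 0 0 0")

```text
t: 6.2
eef_pos: [0.5322, -0.147, 0.0578]
tool_rot: [0.0, 0.458, 0.889, -0.0]
contact_force: [-1.6, -4.7, 0.9]
gripper_width: 0.469
```

Request:
move_arm(increments="0.47 0.4 0.3 0 0 0 0; 0.47 0.4 0.3 0 0 0 0; 0.47 0.4 0.3 0 0 0 0; 0.47 0.4 0.3 0 0 0 0; 0.47 0.4 0.3 0 0 0 0; 0.47 0.4 0.3 0 0 0 0; 0.47 0 0 0 0 0 0; 0.47 0 0 0 0 0 0")

```text
t: 7.2
eef_pos: [0.5346, -0.145, 0.0577]
tool_rot: [0.0, 0.458, 0.889, 0.0]
contact_force: [-1.0, -3.4, 0.9]
gripper_width: 0.47
```

Request:
move_arm(increments="0.47 0.4 0.3 0 0 0 0; 0.47 0.4 0.3 0 0 0 0; 0.47 0.4 0.3 0 0 0 0; 0.47 0.4 0.3 0 0 0 0; 0.47 0.4 0.3 0 0 0 0; 0.47 0.4 0.3 0 0 0 0; 0.47 0 0 0 0 0 0; 0.47 0 0 0 0 0 0")

```text
t: 8.2
eef_pos: [0.537, -0.143, 0.0577]
tool_rot: [-0.0, 0.458, 0.889, 0.0]
contact_force: [-1.4, -4.5, 0.1]
gripper_width: 0.469
```

Request:
move_arm(increments="0.47 0.3 0.2 0 0 0 0; 0.47 0.3 0.2 0 0 0 0; 0.47 0.3 0.2 0 0 0 0; 0.47 0.3 0.2 0 0 0 0; 0.47 0.3 0.2 0 0 0 0; 0.47 0 0 0 0 0 0; 0.47 0 0 0 0 0 0; 0.47 0 0 0 0 0 0")

```text
t: 9.2
eef_pos: [0.5385, -0.142, 0.0576]
tool_rot: [-0.0, 0.458, 0.889, 0.0]
contact_force: [-2.4, -2.9, 0.5]
gripper_width: 0.469
```

Request:
move_arm(increments="0.47 0.4 0.3 0 0 0 0; 0.47 0.4 0.3 0 0 0 0; 0.47 0.4 0.3 0 0 0 0; 0.47 0.4 0.3 0 0 0 0; 0.47 0.4 0.3 0 0 0 0; 0.47 0 0 0 0 0 0; 0.47 0 0 0 0 0 0; 0.47 0 0 0 0 0 0")

```text
t: 10.2
eef_pos: [0.5406, -0.1406, 0.0577]
tool_rot: [0.0, 0.458, 0.889, 0.0]
contact_force: [-2.0, -3.3, 0.7]
gripper_width: 0.471
```

Request:
move_arm(increments="0.47 0.4 0.3 0 0 0 0; 0.47 0.4 0.3 0 0 0 0; 0.47 0.4 0.3 0 0 0 0; 0.47 0.4 0.3 0 0 0 0; 0.47 0 0 0 0 0 0; 0.47 0 0 0 0 0 0; 0.47 0 0 0 0 0 0; 0.47 0 0 0 0 0 0")

```text
t: 11.2
eef_pos: [0.5408, -0.1405, 0.0575]
tool_rot: [-0.001, 0.459, 0.889, -0.001]
contact_force: [-6.0, -5.7, 1.8]
gripper_width: 0.473
```

Request:
move_arm(increments="0.47 -4 -3 0 0 0 0; 0.47 -4 -3 4 0 0 0; 0.55 0 0 30 0 0 0; 0.55 0 0 50 0 0 0; 0.55 -5 0 60 0 0 0; 0.55 -10 0 60 0 0 0; 0.55 -10 10 60 0 0 0; 0.55 -5 30 50 0 0 0")

```text
t: 12.2
eef_pos: [0.5036, -0.1065, 0.3744]
tool_rot: [0.001, 0.46, 0.888, 0.001]
contact_force: [1.6, 1.9, -0.4]
gripper_width: 0.547
```

Request:
move_arm(increments="0.55 0 27 0 -0.036 -0.025 0; 0.55 0 27 0 -0.036 -0.025 0; 0.55 4 27 0 -0.036 -0.025 0; 0.55 6 27 0 -0.036 -0.025 0; 0.55 6 27 0 -0.036 -0.025 0; 0.55 6 27 -10 -0.036 -0.025 0; 0.55 6 27 -20 -0.036 -0.025 0; 0.55 6 22 -20 -0.036 -0.025 0")

```text
t: 13.2
eef_pos: [0.5381, 0.1074, 0.3215]
tool_rot: [0.155, 0.451, 0.876, -0.081]
contact_force: [1.1, 0.5, 0.5]
gripper_width: 0.548
```

```bash
python3 - <<'E'
from h import *
for n in("scene","top"):
    p,d=vision.read_camera(n); np.savez(f"{n}2.npz",p=p,d=d)
    crop(p,270,80,150,140,5 if n=='scene' else 4,f"pics/{n}2.png")
s=bot.get_obs(); print(s['eef_pos'],s['tool_rot'],s['q'])
from scipy.spatial.transform import Rotation as Ro
q=s['tool_rot']; print(Ro.from_quat([*q[1:],q[0]]).as_matrix().round(3))
E
```

```text
[0.53660639 0.10975607 0.31936248] [ 0.15338668  0.44790009  0.87694238 -0.08264444] [-1.08341243  0.15443338  0.6358732   1.88259572  0.28696117  1.09811728
  0.04399064]
[[-0.552  0.811  0.195]
 [ 0.76   0.585 -0.282]
 [-0.343 -0.008 -0.939]]
```

View pics/scene2.png

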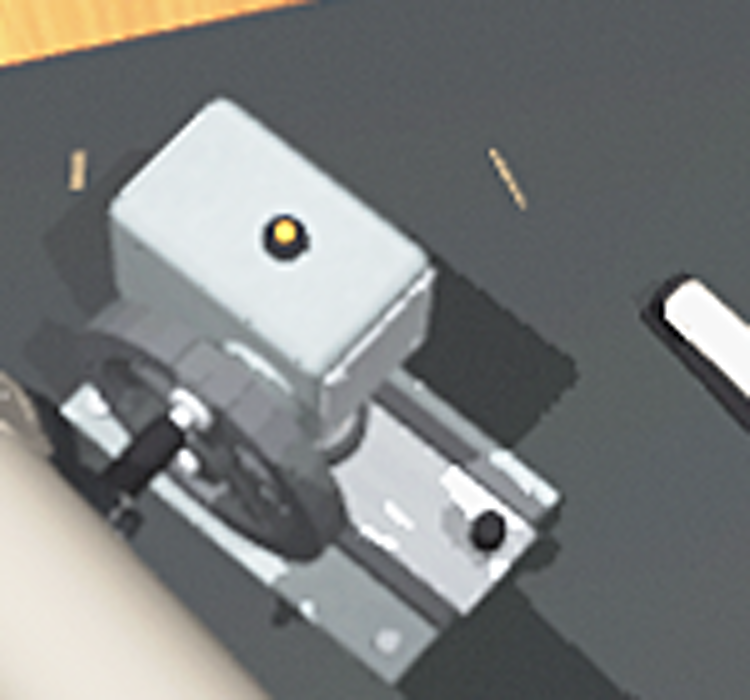

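View pics/top2.png

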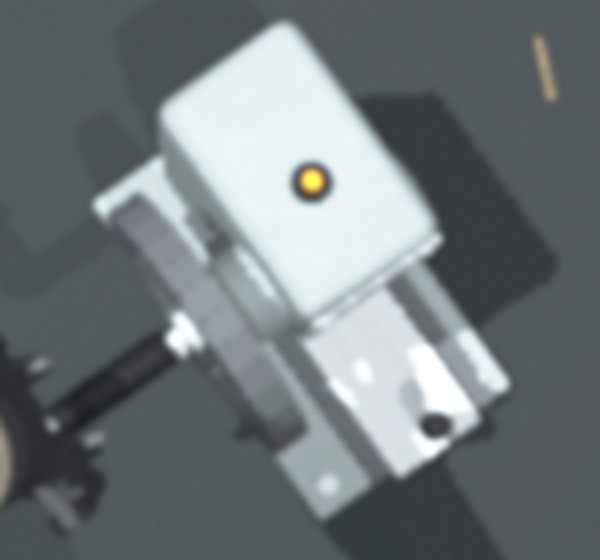

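Request:
move_arm(increments="0.55 2 -3.4 -8.7 0 0 0; 0.55 2 -3.4 -8.7 0 0 0; 0.55 2 -3.4 -8.7 0 0 0; 0.55 2 -3.4 -8.7 0 0 0; 0.55 2 -3.4 -8.7 0 0 0; 0.55 2 -3.4 -8.7 0 0 0; 0.55 2 -3.4 -8.7 0 0 0; 0.55 2 -3.4 -8.7 0 0 0")

```text
t: 14.3
eef_pos: [0.5542, 0.0782, 0.2515]
tool_rot: [0.154, 0.451, 0.875, -0.082]
contact_force: [0.3, 0.7, 0.1]
gripper_width: 0.552
```

```bash
python3 - <<'E'
from h import *
for n in("scene","top"):
    p,d=vision.read_camera(n); np.savez(f"{n}3.npz",p=p,d=d)
    crop(p,250,110,110,100,6,f"pics/{n}3.png")
s=bot.get_obs(); print(s['eef_pos'],s['contact_force'])
E
```

```text
[0.5537089  0.07762603 0.25106141] [-0.57447617 -0.16060753  0.26107576]
```

View pics/top3.png

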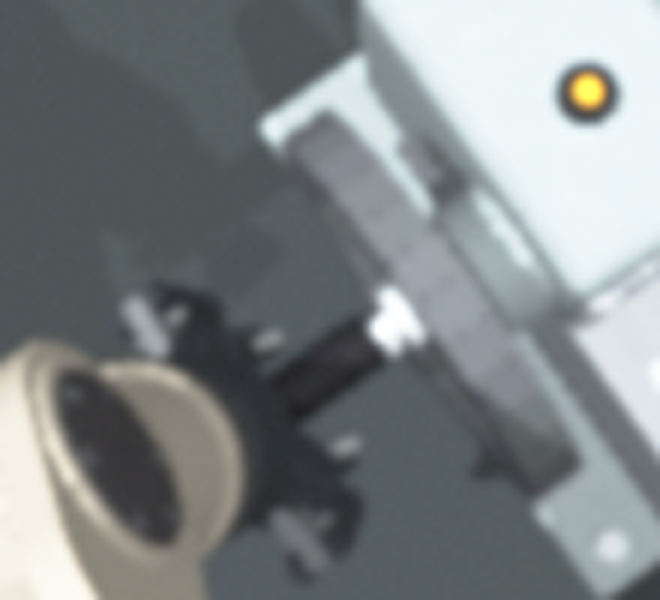

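Request:
move_arm(increments="0.2 0 0 0 0 0 0; 0.2 0 0 0 0 0 0; 0.2 0 0 0 0 0 0; 0.2 0 0 0 0 0 0; 0.2 0 0 0 0 0 0; 0.2 0 0 0 0 0 0; 0.2 0 0 0 0 0 0; 0.2 0 0 0 0 0 0", newtons=30)

```text
t: 15.4
eef_pos: [0.5542, 0.0787, 0.2522]
tool_rot: [0.154, 0.451, 0.875, -0.081]
contact_force: [2.0, 3.4, 1.4]
gripper_width: 0.296
```

```bash
cat > arc.py <<'E'
import numpy as np,sys
r,a0,a1=map(float,sys.argv[1:4]); g=sys.argv[4] if len(sys.argv)>4 else "0.2"
n=int(sys.argv[5]) if len(sys.argv)>5 else 8
# optional correction local x,z mm
a=np.radians(np.linspace(a0,a1,n+1)); x=-r*np.sin(a); z=r*np.cos(a)
c,s=np.cos(.615),np.sin(.615)
W=np.c_[x*c,x*s,z]; W=np.round(W-W[0],1); 
print("; ".join(f"{g} {d[0]:.1f} {d[1]:.1f} {d[2]:.1f} 0 0 0" for d in np.diff(W,axis=0)))
E
python3 arc.py 79.5 0 22.5;python3 arc.py 79.5 22.5 45
```

```text
0.2 -3.2 -2.3 -0.1 0 0 0; 0.2 -3.2 -2.2 -0.3 0 0 0; 0.2 -3.1 -2.2 -0.5 0 0 0; 0.2 -3.2 -2.2 -0.6 0 0 0; 0.2 -3.1 -2.2 -0.9 0 0 0; 0.2 -3.0 -2.2 -1.0 0 0 0; 0.2 -3.1 -2.2 -1.2 0 0 0; 0.2 -2.9 -2.1 -1.5 0 0 0
0.2 -2.9 -2.1 -1.6 0 0 0; 0.2 -2.9 -2.0 -1.7 0 0 0; 0.2 -2.7 -1.9 -2.0 0 0 0; 0.2 -2.7 -1.9 -2.0 0 0 0; 0.2 -2.6 -1.9 -2.3 0 0 0; 0.2 -2.5 -1.7 -2.4 0 0 0; 0.2 -2.5 -1.8 -2.5 0 0 0; 0.2 -2.3 -1.6 -2.7 0 0 0
```

Request:
move_arm(increments="0.2 -3.2 -2.3 -0.1 0 0 0; 0.2 -3.2 -2.2 -0.3 0 0 0; 0.2 -3.1 -2.2 -0.5 0 0 0; 0.2 -3.2 -2.2 -0.6 0 0 0; 0.2 -3.1 -2.2 -0.9 0 0 0; 0.2 -3.0 -2.2 -1.0 0 0 0; 0.2 -3.1 -2.2 -1.2 0 0 0; 0.2 -2.9 -2.1 -1.5 0 0 0")

```text
t: 16.4
eef_pos: [0.5289, 0.061, 0.2453]
tool_rot: [0.154, 0.451, 0.875, -0.082]
contact_force: [4.2, 5.3, -7.0]
gripper_width: 0.293
```

```bash
python3 arc.py 75 24 46
```

```text
0.2 -2.7 -1.9 -1.5 0 0 0; 0.2 -2.5 -1.8 -1.7 0 0 0; 0.2 -2.6 -1.8 -1.9 0 0 0; 0.2 -2.4 -1.7 -2.0 0 0 0; 0.2 -2.4 -1.7 -2.1 0 0 0; 0.2 -2.3 -1.6 -2.3 0 0 0; 0.2 -2.2 -1.5 -2.4 0 0 0; 0.2 -2.0 -1.5 -2.5 0 0 0
```

Add about −2.5 mm in z to ease the outward pull.

Request:
move_arm(increments="0.2 -2.7 -1.9 -2.5 0 0 0; 0.2 -2.5 -1.8 -2.7 0 0 0; 0.2 -2.6 -1.8 -2.4 0 0 0; 0.2 -2.4 -1.7 -2.0 0 0 0; 0.2 -2.4 -1.7 -2.1 0 0 0; 0.2 -2.3 -1.6 -2.3 0 0 0; 0.2 -2.2 -1.5 -2.4 0 0 0; 0.2 -2.0 -1.5 -2.5 0 0 0")

```text
t: 17.4
eef_pos: [0.5101, 0.0478, 0.2269]
tool_rot: [0.154, 0.451, 0.875, -0.081]
contact_force: [3.0, 6.5, -1.9]
gripper_width: 0.295
```

```bash
python3 arc.py 70 50 72
```

```text
0.2 -1.7 -1.2 -2.6 0 0 0; 0.2 -1.6 -1.1 -2.7 0 0 0; 0.2 -1.5 -1.1 -2.9 0 0 0; 0.2 -1.4 -1.0 -2.9 0 0 0; 0.2 -1.3 -0.9 -2.9 0 0 0; 0.2 -1.1 -0.8 -3.1 0 0 0; 0.2 -1.1 -0.7 -3.1 0 0 0; 0.2 -0.9 -0.7 -3.2 0 0 0
```

Request:
move_arm(increments="0.2 -1.5 -0.6 -3.0 0 0 0; 0.2 -1.4 -0.5 -3.1 0 0 0; 0.2 -1.3 -0.5 -3.3 0 0 0; 0.2 -1.4 -1.0 -2.9 0 0 0; 0.2 -1.3 -0.9 -2.9 0 0 0; 0.2 -1.1 -0.8 -3.1 0 0 0; 0.2 -1.1 -0.7 -3.1 0 0 0; 0.2 -0.9 -0.7 -3.2 0 0 0")

```text
t: 18.4
eef_pos: [0.4992, 0.0403, 0.2019]
tool_rot: [0.153, 0.452, 0.875, -0.083]
contact_force: [-4.3, -2.1, 4.1]
gripper_width: 0.289
```

```bash
cat > fit.py <<'E'
import numpy as np,sys
from scipy.optimize import least_squares
c,s=np.cos(.615),np.sin(.615)
rows=[l.split() for l in open('pts.txt') if l.strip()]
D=np.array(rows,float)
p=D[:,:3]*1000; L=np.c_[p[:,0]*c+p[:,1]*s,-p[:,0]*s+p[:,1]*c,p[:,2]]; F=D[:,3:]; FL=np.c_[F[:,0]*c+F[:,1]*s,-F[:,0]*s+F[:,1]*c,F[:,2]]
x0=L[0]; L=L-x0
# press compliance: sway 20N/mm, z 40N/mm; force on press = -FL
H=np.c_[L[:,0]+FL[:,0]/20,L[:,2]+FL[:,2]/40]
f=least_squares(lambda q:np.hypot(H[:,0]-q[0],H[:,1]-q[1])-q[2],[0,-74,74]); q=f.x
ph=np.degrees(np.unwrap(np.arctan2(-(H[:,0]-q[0]),H[:,1]-q[1])))
print("centre",q[:2].round(2),"r",q[2].round(2),"res",f.fun.round(2))
for a,l,fl in zip(ph,L,FL):
    t=np.radians(a); rad=fl[0]*-np.sin(t)+fl[2]*np.cos(t); tan=fl[0]*np.cos(t)+fl[2]*np.sin(t)
    print(f"phi {a:.1f} loc {l.round(1)} Frad_out {rad:.1f} Fres {tan:.1f} Flat {fl[1]:.1f}")
E
cat > pts.txt <<'E'
0.5542 0.0787 0.2522 2.0 3.4 1.4
0.5289 0.061 0.2453 4.2 5.3 -7.0
0.5101 0.0478 0.2269 3.0 6.5 -1.9
0.4992 0.0403 0.2019 -4.3 -2.1 4.1
E
python3 fit.py; python3 arc.py 72 70 93
```

```text
centre [  0.87 -71.23] r 71.31 res [-0.04  0.13 -0.14  0.05]
phi 0.6 loc [0. 0. 0.] Frad_out 1.4 Fres 3.6 Flat 1.6
phi 26.1 loc [-30.9   0.1  -6.9] Frad_out -9.1 Fres 2.7 Flat 1.9
phi 49.9 loc [-53.8   0.2 -25.3] Frad_out -6.0 Fres 2.5 Flat 3.6
phi 72.9 loc [-67.1   0.4 -50.3] Frad_out 5.7 Fres 2.5 Flat 0.8
0.2 -0.9 -0.7 -3.4 0 0 0; 0.2 -0.8 -0.5 -3.5 0 0 0; 0.2 -0.7 -0.5 -3.5 0 0 0; 0.2 -0.5 -0.3 -3.6 0 0 0; 0.2 -0.4 -0.3 -3.6 0 0 0; 0.2 -0.2 -0.2 -3.6 0 0 0; 0.2 0.0 0.0 -3.6 0 0 0; 0.2 0.0 0.1 -3.6 0 0 0
```

```bash
python3 arc.py 71.3 73 96;python3 arc.py 71.3 96 119
```

```text
0.2 -0.8 -0.6 -3.4 0 0 0; 0.2 -0.6 -0.4 -3.5 0 0 0; 0.2 -0.5 -0.4 -3.6 0 0 0; 0.2 -0.4 -0.2 -3.5 0 0 0; 0.2 -0.2 -0.2 -3.6 0 0 0; 0.2 0.0 0.0 -3.6 0 0 0; 0.2 0.0 0.1 -3.5 0 0 0; 0.2 0.3 0.1 -3.6 0 0 0
0.2 0.4 0.3 -3.5 0 0 0; 0.2 0.5 0.3 -3.6 0 0 0; 0.2 0.7 0.5 -3.4 0 0 0; 0.2 0.8 0.6 -3.5 0 0 0; 0.2 0.9 0.6 -3.4 0 0 0; 0.2 1.1 0.8 -3.3 0 0 0; 0.2 1.2 0.9 -3.2 0 0 0; 0.2 1.4 0.9 -3.2 0 0 0
```

Request:
move_arm(increments="0.2 -1.3 -0.9 -3.3 0 0 0; 0.2 -1.1 -0.8 -3.4 0 0 0; 0.2 -1.0 -0.7 -3.5 0 0 0; 0.2 -0.4 -0.2 -3.5 0 0 0; 0.2 -0.2 -0.2 -3.6 0 0 0; 0.2 0 0 -3.6 0 0 0; 0.2 0 0.1 -3.5 0 0 0; 0.2 0.3 0.1 -3.6 0 0 0")

```text
t: 19.4
eef_pos: [0.4952, 0.0376, 0.1737]
tool_rot: [0.153, 0.452, 0.875, -0.083]
contact_force: [-5.7, -6.1, 3.7]
gripper_width: 0.291
```

```bash
echo 0.4952 0.0376 0.1737 -5.7 -6.1 3.7 >>pts.txt; python3 fit.py
```

```text
centre [  3.14 -74.88] r 75.23 res [-0.26  0.48  0.04 -0.58  0.31]
phi 2.3 loc [0. 0. 0.] Frad_out 1.3 Fres 3.6 Flat 1.6
phi 26.4 loc [-30.9   0.1  -6.9] Frad_out -9.2 Fres 2.7 Flat 1.9
phi 48.9 loc [-53.8   0.2 -25.3] Frad_out -5.9 Fres 2.6 Flat 3.6
phi 70.7 loc [-67.1   0.4 -50.3] Frad_out 5.8 Fres 2.3 Flat 0.8
phi 92.7 loc [-71.9   0.5 -78.5] Frad_out 8.0 Fres 4.1 Flat -1.7
```

```bash
python3 arc.py 74.5 93 115
```

```text
0.2 0.2 0.2 -3.6 0 0 0; 0.2 0.4 0.2 -3.5 0 0 0; 0.2 0.5 0.4 -3.5 0 0 0; 0.2 0.6 0.4 -3.5 0 0 0; 0.2 0.8 0.6 -3.5 0 0 0; 0.2 0.9 0.6 -3.4 0 0 0; 0.2 1.0 0.7 -3.3 0 0 0; 0.2 1.2 0.9 -3.3 0 0 0
```

Request:
move_arm(increments="0.2 -0.4 -0.2 -3.8 0 0 0; 0.2 -0.3 -0.2 -3.7 0 0 0; 0.2 -0.1 0 -3.6 0 0 0; 0.2 0.4 0.2 -3.5 0 0 0; 0.2 0.8 0.6 -3.5 0 0 0; 0.2 0.9 0.6 -3.4 0 0 0; 0.2 1.0 0.7 -3.3 0 0 0; 0.2 1.2 0.9 -3.3 0 0 0")

```text
t: 20.4
eef_pos: [0.4996, 0.0407, 0.1459]
tool_rot: [0.154, 0.452, 0.875, -0.082]
contact_force: [-2.5, -6.2, 0.7]
gripper_width: 0.292
```

```bash
python3 arc.py 74.5 115 137
```

```text
0.2 1.3 0.9 -3.2 0 0 0; 0.2 1.4 1.0 -3.1 0 0 0; 0.2 1.6 1.1 -3.1 0 0 0; 0.2 1.6 1.2 -2.9 0 0 0; 0.2 1.8 1.2 -2.8 0 0 0; 0.2 1.9 1.4 -2.8 0 0 0; 0.2 2.0 1.4 -2.6 0 0 0; 0.2 2.0 1.4 -2.5 0 0 0
```

```bash
echo 0.4996 0.0407 0.1459 -2.5 -6.2 0.7 >>pts.txt; python3 fit.py
```

```text
centre [  4.41 -76.35] r 76.93 res [-0.44  0.66  0.26 -0.6  -0.19  0.31]
phi 3.2 loc [0. 0. 0.] Frad_out 1.2 Fres 3.7 Flat 1.6
phi 26.8 loc [-30.9   0.1  -6.9] Frad_out -9.2 Fres 2.6 Flat 1.9
phi 48.6 loc [-53.8   0.2 -25.3] Frad_out -5.9 Fres 2.7 Flat 3.6
phi 70.0 loc [-67.1   0.4 -50.3] Frad_out 5.8 Fres 2.2 Flat 0.8
phi 91.5 loc [-71.9   0.5 -78.5] Frad_out 8.1 Fres 3.9 Flat -1.7
phi 112.8 loc [ -66.5    0.5 -106.3] Frad_out 4.9 Fres 2.8 Flat -3.6
```

```bash
sed -i 's/^H=.*$/Hf=lambda k:np.c_[L[:,0]+FL[:,0]*k,L[:,2]+FL[:,2]*k]/; s/^f=least.*$/def g(q):\n    H=Hf(q[3]); return np.hypot(H[:,0]-q[0],H[:,1]-q[1])-q[2]\nf=least_squares(g,[0,-74,74,.1]); q=f.x; H=Hf(q[3]); print("k",q[3])/' fit.py; python3 fit.py
```

```text
k 0.13484871109672952
centre [  4.82 -77.38] r 77.7 res [-0.02  0.06 -0.05 -0.08  0.13 -0.05]
phi 3.2 loc [0. 0. 0.] Frad_out 1.2 Fres 3.7 Flat 1.6
phi 26.6 loc [-30.9   0.1  -6.9] Frad_out -9.2 Fres 2.7 Flat 1.9
phi 48.1 loc [-53.8   0.2 -25.3] Frad_out -5.9 Fres 2.7 Flat 3.6
phi 69.1 loc [-67.1   0.4 -50.3] Frad_out 5.9 Fres 2.2 Flat 0.8
phi 90.5 loc [-71.9   0.5 -78.5] Frad_out 8.1 Fres 3.8 Flat -1.7
phi 111.8 loc [ -66.5    0.5 -106.3] Frad_out 5.0 Fres 2.7 Flat -3.6
```

```bash
python3 arc.py 77.7 111.8 134;python3 arc.py 77.7 134 154
```

```text
0.2 1.2 0.9 -3.5 0 0 0; 0.2 1.4 0.9 -3.3 0 0 0; 0.2 1.4 1.0 -3.3 0 0 0; 0.2 1.6 1.2 -3.2 0 0 0; 0.2 1.8 1.2 -3.2 0 0 0; 0.2 1.8 1.3 -3.0 0 0 0; 0.2 2.0 1.4 -2.9 0 0 0; 0.2 2.1 1.5 -2.7 0 0 0
0.2 2.0 1.4 -2.4 0 0 0; 0.2 2.0 1.4 -2.3 0 0 0; 0.2 2.1 1.5 -2.1 0 0 0; 0.2 2.2 1.6 -2.1 0 0 0; 0.2 2.3 1.6 -1.9 0 0 0; 0.2 2.4 1.7 -1.8 0 0 0; 0.2 2.4 1.7 -1.7 0 0 0; 0.2 2.4 1.7 -1.6 0 0 0
```

Request:
move_arm(increments="0.2 1.0 0.4 -3.7 0 0 0; 0.2 1.2 0.4 -3.5 0 0 0; 0.2 1.3 0.5 -3.5 0 0 0; 0.2 1.6 1.2 -3.2 0 0 0; 0.2 1.8 1.2 -3.2 0 0 0; 0.2 1.8 1.3 -3.0 0 0 0; 0.2 2.0 1.4 -2.9 0 0 0; 0.2 2.1 1.5 -2.7 0 0 0")

```text
t: 21.4
eef_pos: [0.513, 0.0499, 0.1205]
tool_rot: [0.154, 0.451, 0.875, -0.082]
contact_force: [-3.3, 0.1, 1.7]
gripper_width: 0.294
```

Request:
move_arm(increments="0.2 2.0 1.4 -2.4 0 0 0; 0.2 2.0 1.4 -2.3 0 0 0; 0.2 2.1 1.5 -2.1 0 0 0; 0.2 2.2 1.6 -2.1 0 0 0; 0.2 2.3 1.6 -1.9 0 0 0; 0.2 2.4 1.7 -1.8 0 0 0; 0.2 2.4 1.7 -1.7 0 0 0; 0.2 2.4 1.7 -1.6 0 0 0")

```text
t: 22.4
eef_pos: [0.5302, 0.0618, 0.1047]
tool_rot: [0.154, 0.451, 0.875, -0.082]
contact_force: [-5.6, 1.3, 7.1]
gripper_width: 0.298
```

```bash
echo 0.513 0.0499 0.1205 -3.3 0.1 1.7 >>pts.txt; python3 arc.py 77.7 154 174
```

```text
0.2 2.5 1.8 -1.4 0 0 0; 0.2 2.6 1.8 -1.3 0 0 0; 0.2 2.6 1.8 -1.1 0 0 0; 0.2 2.6 1.9 -1.1 0 0 0; 0.2 2.7 1.9 -0.8 0 0 0; 0.2 2.7 1.9 -0.7 0 0 0; 0.2 2.7 1.9 -0.6 0 0 0; 0.2 2.8 2.0 -0.4 0 0 0
```

```bash
echo 0.5302 0.0618 0.1047 -5.6 1.3 7.1 >>pts.txt; python3 fit.py
```

```text
k 0.12924922297760283
centre [  4.66 -77.2 ] r 77.5 res [-0.01  0.08 -0.06 -0.13  0.12  0.04 -0.04 -0.01]
phi 3.1 loc [0. 0. 0.] Frad_out 1.2 Fres 3.7 Flat 1.6
phi 26.6 loc [-30.9   0.1  -6.9] Frad_out -9.2 Fres 2.7 Flat 1.9
phi 48.2 loc [-53.8   0.2 -25.3] Frad_out -5.9 Fres 2.7 Flat 3.6
phi 69.2 loc [-67.1   0.4 -50.3] Frad_out 5.9 Fres 2.2 Flat 0.8
phi 90.6 loc [-71.9   0.5 -78.5] Frad_out 8.1 Fres 3.8 Flat -1.7
phi 112.0 loc [ -66.5    0.5 -106.3] Frad_out 4.9 Fres 2.8 Flat -3.6
phi 134.5 loc [ -50.3    0.2 -131.7] Frad_out 0.7 Fres 3.1 Flat 2.0
phi 153.6 loc [ -29.4    0.  -147.5] Frad_out -4.7 Fres 6.6 Flat 4.3
```

Request:
move_arm(increments="0.2 2.3 2.1 -0.8 0 0 0; 0.2 2.4 2.1 -0.6 0 0 0; 0.2 2.4 2.0 -0.4 0 0 0; 0.2 2.6 1.9 -0.8 0 0 0; 0.2 2.7 1.9 -0.8 0 0 0; 0.2 2.7 1.9 -0.7 0 0 0; 0.2 2.7 1.9 -0.6 0 0 0; 0.2 2.8 2.0 -0.4 0 0 0")

```text
t: 23.4
eef_pos: [0.5494, 0.0754, 0.0987]
tool_rot: [0.153, 0.452, 0.875, -0.084]
contact_force: [-4.1, -3.2, -1.5]
gripper_width: 0.29
```

```bash
python3 arc.py 77.5 174 196
```

```text
0.2 3.0 2.1 -0.3 0 0 0; 0.2 3.1 2.2 -0.1 0 0 0; 0.2 3.0 2.1 0.0 0 0 0; 0.2 3.0 2.2 0.3 0 0 0; 0.2 3.1 2.1 0.4 0 0 0; 0.2 3.0 2.1 0.6 0 0 0; 0.2 2.9 2.1 0.7 0 0 0; 0.2 3.0 2.1 1.0 0 0 0
```

Request:
move_arm(increments="0.2 3.0 2.1 -0.3 0 0 0; 0.2 3.1 2.2 -0.1 0 0 0; 0.2 3.0 2.1 0 0 0 0; 0.2 3.0 2.2 0.3 0 0 0; 0.2 3.1 2.1 0.4 0 0 0; 0.2 3.0 2.1 0.6 0 0 0; 0.2 2.9 2.1 0.7 0 0 0; 0.2 3.0 2.1 1.0 0 0 0")

```text
t: 24.4
eef_pos: [0.5748, 0.0932, 0.1014]
tool_rot: [0.154, 0.452, 0.875, -0.083]
contact_force: [0.8, -4.2, -8.6]
gripper_width: 0.295
```

```bash
echo 0.5494 0.0754 0.0987 -4.1 -3.2 -1.5 >>pts.txt; python3 arc.py 77.5 195 220
```

```text
0.2 3.3 2.3 1.2 0 0 0; 0.2 3.3 2.3 1.4 0 0 0; 0.2 3.1 2.3 1.7 0 0 0; 0.2 3.1 2.2 1.8 0 0 0; 0.2 3.1 2.1 2.1 0 0 0; 0.2 2.9 2.1 2.2 0 0 0; 0.2 2.8 2.0 2.5 0 0 0; 0.2 2.7 1.9 2.6 0 0 0
```

```bash
echo 0.5748 0.0932 0.1014 0.8 -4.2 -8.6 >>pts.txt; python3 fit.py
```

```text
k 0.13015697348700506
centre [  4.59 -77.17] r 77.44 res [ 0.01  0.07 -0.08 -0.14  0.12  0.05 -0.    0.04 -0.11  0.04]
phi 3.1 loc [0. 0. 0.] Frad_out 1.2 Fres 3.7 Flat 1.6
phi 26.5 loc [-30.9   0.1  -6.9] Frad_out -9.2 Fres 2.7 Flat 1.9
phi 48.2 loc [-53.8   0.2 -25.3] Frad_out -5.9 Fres 2.7 Flat 3.6
phi 69.2 loc [-67.1   0.4 -50.3] Frad_out 5.9 Fres 2.2 Flat 0.8
phi 90.6 loc [-71.9   0.5 -78.5] Frad_out 8.1 Fres 3.8 Flat -1.7
phi 112.0 loc [ -66.5    0.5 -106.3] Frad_out 4.9 Fres 2.8 Flat -3.6
phi 134.5 loc [ -50.3    0.2 -131.7] Frad_out 0.7 Fres 3.1 Flat 2.0
phi 153.6 loc [ -29.4    0.  -147.5] Frad_out -4.7 Fres 6.6 Flat 4.3
phi 171.8 loc [-5.800e+00  1.000e-01 -1.535e+02] Frad_out 2.2 Fres 4.9 Flat -0.2
phi 195.2 loc [  25.2   -0.  -150.8] Frad_out 7.8 Fres 4.0 Flat -3.9
```

Request:
move_arm(increments="0.2 3.7 2.2 0.4 0 0 0; 0.2 3.7 2.2 0.6 0 0 0; 0.2 3.5 2.2 0.9 0 0 0; 0.2 3.1 2.2 1.8 0 0 0; 0.2 3.1 2.1 2.1 0 0 0; 0.2 2.9 2.1 2.2 0 0 0; 0.2 2.8 2.0 2.5 0 0 0; 0.2 2.7 1.9 2.6 0 0 0")

```text
t: 25.4
eef_pos: [0.5999, 0.1107, 0.1155]
tool_rot: [0.153, 0.452, 0.875, -0.083]
contact_force: [-6.8, -4.9, 2.2]
gripper_width: 0.291
```

```bash
python3 arc.py 77.5 220 245; python3 arc.py 77.5 245 270;python3 arc.py 77.5 270 295;
```

```text
0.2 2.6 1.8 2.8 0 0 0; 0.2 2.4 1.8 3.0 0 0 0; 0.2 2.4 1.6 3.1 0 0 0; 0.2 2.1 1.5 3.3 0 0 0; 0.2 2.1 1.5 3.4 0 0 0; 0.2 1.8 1.3 3.6 0 0 0; 0.2 1.7 1.2 3.6 0 0 0; 0.2 1.6 1.1 3.8 0 0 0
0.2 1.4 1.0 3.9 0 0 0; 0.2 1.2 0.8 3.9 0 0 0; 0.2 1.0 0.7 4.1 0 0 0; 0.2 0.8 0.6 4.1 0 0 0; 0.2 0.7 0.5 4.1 0 0 0; 0.2 0.5 0.3 4.2 0 0 0; 0.2 0.2 0.2 4.2 0 0 0; 0.2 0.1 0.1 4.3 0 0 0
0.2 -0.1 -0.1 4.2 0 0 0; 0.2 -0.3 -0.2 4.2 0 0 0; 0.2 -0.4 -0.3 4.2 0 0 0; 0.2 -0.7 -0.5 4.2 0 0 0; 0.2 -0.8 -0.6 4.1 0 0 0; 0.2 -1.1 -0.7 4.0 0 0 0; 0.2 -1.2 -0.8 4.0 0 0 0; 0.2 -1.3 -1.0 3.9 0 0 0
```

Request:
move_arm(increments="0.2 2.2 1.5 3.3 0 0 0; 0.2 2.0 1.5 3.5 0 0 0; 0.2 2.1 1.4 3.6 0 0 0; 0.2 2.1 1.5 3.3 0 0 0; 0.2 2.1 1.5 3.4 0 0 0; 0.2 1.8 1.3 3.6 0 0 0; 0.2 1.7 1.2 3.6 0 0 0; 0.2 1.6 1.1 3.8 0 0 0")

```text
t: 26.4
eef_pos: [0.6163, 0.1222, 0.1435]
tool_rot: [0.154, 0.451, 0.875, -0.082]
contact_force: [-1.0, -5.2, -4.5]
gripper_width: 0.292
```

```bash
echo 0.5999 0.1107 0.1155 -6.8 -4.9 2.2 >>pts.txt
```

Request:
move_arm(increments="0.2 1.6 0.7 3.9 0 0 0; 0.2 1.4 0.5 3.9 0 0 0; 0.2 1.2 0.5 4.1 0 0 0; 0.2 0.8 0.6 4.1 0 0 0; 0.2 0.7 0.5 4.1 0 0 0; 0.2 0.5 0.3 4.2 0 0 0; 0.2 0.2 0.2 4.2 0 0 0; 0.2 0.1 0.1 4.3 0 0 0")

```text
t: 27.4
eef_pos: [0.6222, 0.1262, 0.1759]
tool_rot: [0.153, 0.451, 0.875, -0.082]
contact_force: [-3.6, -3.0, -6.1]
gripper_width: 0.288
```

```bash
echo 0.6163 0.1222 0.1435 -1.0 -5.2 -4.5 >>pts.txt; python3 fit.py|tail -3
```

```text
phi 195.2 loc [  25.2   -0.  -150.8] Frad_out 7.8 Fres 4.0 Flat -3.9
phi 220.2 loc [  55.8   -0.2 -136.7] Frad_out -7.1 Fres 5.0 Flat -0.1
phi 245.5 loc [  75.8   -0.3 -108.7] Frad_out -1.6 Fres 5.7 Flat -3.7
```

Request:
move_arm(increments="0.2 -0.5 -0.4 4.2 0 0 0; 0.2 -0.7 -0.5 4.2 0 0 0; 0.2 -0.8 -0.6 4.2 0 0 0; 0.2 -0.7 -0.5 4.2 0 0 0; 0.2 -0.8 -0.6 4.1 0 0 0; 0.2 -1.1 -0.7 4.0 0 0 0; 0.2 -1.2 -0.8 4.0 0 0 0; 0.2 -1.3 -1.0 3.9 0 0 0")

```text
t: 28.4
eef_pos: [0.6157, 0.1216, 0.2093]
tool_rot: [0.154, 0.451, 0.875, -0.081]
contact_force: [-4.5, 1.4, -7.0]
gripper_width: 0.291
```

```bash
echo 0.6222 0.1262 0.1759 -3.6 -3.0 -6.1 >>pts.txt; python3 fit.py|(head -2;tail -1); python3 arc.py 77.5 294 318;python3 arc.py 77.5 318 340
```

```text
k 0.13117285058632175
centre [  4.72 -77.15] r 77.52 res [-0.07  0.03 -0.08 -0.1   0.17  0.09  0.02  0.02 -0.16 -0.06 -0.01  0.05
0.2 -1.4 -1.0 3.7 0 0 0; 0.2 -1.6 -1.1 3.5 0 0 0; 0.2 -1.7 -1.2 3.5 0 0 0; 0.2 -1.9 -1.4 3.3 0 0 0; 0.2 -2.0 -1.4 3.3 0 0 0; 0.2 -2.2 -1.5 3.0 0 0 0; 0.2 -2.3 -1.6 3.0 0 0 0; 0.2 -2.4 -1.7 2.8 0 0 0
0.2 -2.3 -1.6 2.4 0 0 0; 0.2 -2.4 -1.7 2.3 0 0 0; 0.2 -2.5 -1.8 2.1 0 0 0; 0.2 -2.6 -1.8 2.0 0 0 0; 0.2 -2.6 -1.9 1.9 0 0 0; 0.2 -2.7 -1.9 1.7 0 0 0; 0.2 -2.8 -1.9 1.5 0 0 0; 0.2 -2.8 -2.0 1.3 0 0 0
```

Request:
move_arm(increments="0.2 -2.1 -1.1 3.4 0 0 0; 0.2 -2.3 -1.1 3.2 0 0 0; 0.2 -2.4 -1.3 3.3 0 0 0; 0.2 -1.9 -1.4 3.3 0 0 0; 0.2 -2.0 -1.4 3.3 0 0 0; 0.2 -2.2 -1.5 3.0 0 0 0; 0.2 -2.3 -1.6 3.0 0 0 0; 0.2 -2.4 -1.7 2.8 0 0 0")

```text
t: 29.4
eef_pos: [0.5985, 0.1097, 0.2349]
tool_rot: [0.154, 0.451, 0.875, -0.081]
contact_force: [4.2, 1.4, -3.2]
gripper_width: 0.296
```

```bash
echo 0.6157 0.1216 0.2093 -4.5 1.4 -7.0 >>pts.txt; python3 fit.py|(head -2;tail -1)
```

```text
k 0.13119571614590644
centre [  4.7  -77.16] r 77.51 res [-0.05  0.04 -0.07 -0.1   0.17  0.09  0.01  0.02 -0.16 -0.05  0.    0.07
```

Request:
move_arm(increments="0.2 -2.3 -1.6 2.4 0 0 0; 0.2 -2.4 -1.7 2.3 0 0 0; 0.2 -2.5 -1.8 2.1 0 0 0; 0.2 -2.6 -1.8 2.0 0 0 0; 0.2 -2.6 -1.9 1.9 0 0 0; 0.2 -2.7 -1.9 1.7 0 0 0; 0.2 -2.8 -1.9 1.5 0 0 0; 0.2 -2.8 -2.0 1.3 0 0 0")

```text
t: 30.4
eef_pos: [0.5772, 0.0949, 0.2496]
tool_rot: [0.154, 0.451, 0.875, -0.082]
contact_force: [5.0, -1.0, -4.0]
gripper_width: 0.294
```

```bash
echo 0.5985 0.1097 0.2349 4.2 1.4 -3.2 >>pts.txt; python3 fit.py|tail -1
```

```text
phi 320.0 loc [ 54.1  -0.2 -17.3] Frad_out 0.3 Fres 5.3 Flat -1.3
```

```bash
echo 0.5772 0.0949 0.2496 5.0 -1.0 -4.0 >>pts.txt; python3 fit.py|(head -2;tail -1); python3 arc.py 77.5 343 360
```

```text
k 0.12917865606092122
centre [  4.73 -77.12] r 77.54 res [-0.13  0.   -0.1  -0.13  0.15  0.09  0.03  0.05 -0.15 -0.06  0.01  0.04
0.2 -2.3 -1.6 0.8 0 0 0; 0.2 -2.2 -1.6 0.7 0 0 0; 0.2 -2.3 -1.6 0.6 0 0 0; 0.2 -2.4 -1.7 0.4 0 0 0; 0.2 -2.3 -1.6 0.4 0 0 0; 0.2 -2.3 -1.7 0.3 0 0 0; 0.2 -2.4 -1.6 0.1 0 0 0; 0.2 -2.3 -1.7 0.1 0 0 0
```

Request:
move_arm(increments="0.2 -2.3 -1.6 0.4 0 0 0; 0.2 -2.2 -1.6 0.4 0 0 0; 0.2 -2.3 -1.6 0.4 0 0 0; 0.2 -2.4 -1.7 0.4 0 0 0; 0.2 -2.3 -1.6 0.4 0 0 0; 0.2 -2.3 -1.7 0.3 0 0 0; 0.2 -2.4 -1.6 0.1 0 0 0; 0.2 -2.3 -1.7 0.1 0 0 0")

```text
t: 31.4
eef_pos: [0.5595, 0.0825, 0.2527]
tool_rot: [0.155, 0.451, 0.875, -0.081]
contact_force: [5.2, 0.6, -0.8]
gripper_width: 0.29
```

Request:
move_arm(increments="0.2 -0.5 -0.4 0 0 0 0; 0.2 -0.5 -0.3 0 0 0 0; 0.2 -0.5 -0.4 0 0 0 0; 0.2 -0.5 -0.3 0 0 0 0; 0.2 0 0 0 0 0 0; 0.2 0 0 0 0 0 0; 0.2 0 0 0 0 0 0; 0.2 0 0 0 0 0 0")

```text
t: 32.4
eef_pos: [0.5572, 0.0808, 0.2522]
tool_rot: [0.154, 0.451, 0.875, -0.082]
contact_force: [4.3, 0.9, 4.1]
gripper_width: 0.295
```

Request:
move_arm(increments="0.2 0.4 0.3 0.4 0 0 0; 0.2 0.4 0.3 0.4 0 0 0; 0.2 0.4 0.2 0.4 0 0 0; 0.2 0 0 0 0 0 0; 0.3 0 0 0 0 0 0; 0.4 0 0 0 0 0 0; 0.55 0 0 0 0 0 0; 0.55 0 0 0 0 0 0")

```text
t: 33.4
eef_pos: [0.5579, 0.0818, 0.2531]
tool_rot: [0.154, 0.451, 0.875, -0.082]
contact_force: [-0.1, 0.6, -0.4]
gripper_width: 0.548
```

```bash
python3 - <<'E'
from h import *
for n in("scene","top"):
    p,d=vision.read_camera(n); np.savez(f"{n}4.npz",p=p,d=d)
    crop(p,250,90,150,130,5,f"pics/{n}4.png")
s=bot.get_obs(); print(s['eef_pos'],s['contact_force'])
E
```

```text
[0.55807472 0.08174733 0.25319653] [-0.89005602  0.17417989  0.70459999]
```

View pics/top4.png

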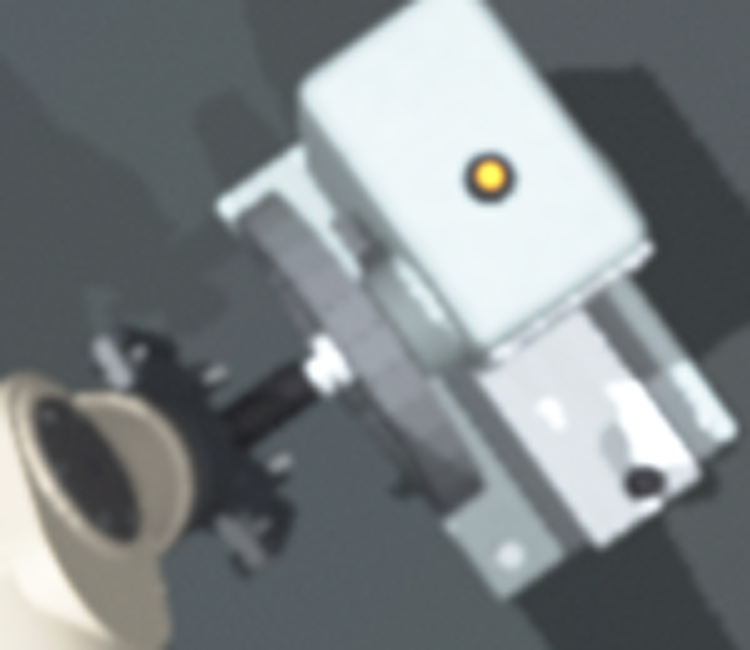

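Request:
move_arm(increments="0.55 -1 1.4 4.7 0 0 0; 0.55 -2 2.8 9.4 0 0 0; 0.55 -3 4.2 14.1 0 0 0; 0.55 -4 5.6 18.8 0 0 0; 0.55 -5 7 23.5 0 0 0; 0.55 -5 -5 30 0.036 0.025 0; 0.5 -6 -20 20 0.036 0.025 0; 0.5 -6 -25 0 0.036 0.025 0")

```text
t: 34.5
eef_pos: [0.5269, 0.053, 0.3766]
tool_rot: [0.097, 0.455, 0.884, -0.049]
contact_force: [1.1, -0.7, -0.3]
gripper_width: 0.502
```

```bash
cat > hm.py <<'E'
from h import *
import sys
from scipy.optimize import least_squares
i=sys.argv[1]
o=np.array([.6586,-.0666]);yaw=.615;u=np.array([np.cos(yaw),np.sin(yaw)]);R=np.array([[u[0],-u[1]],[u[1],u[0]]])
for n in("scene","top"):
    p,d=vision.read_camera(n); np.savez(f"{n}{i}.npz",p=p,d=d)
    crop(p,250,90,160,130,5,f"pics/{n}{i}.png")
    for src in("0",i):
        z=np.load(f"{n}{src}.npz"); dd=z['d']; vv,uu=np.mgrid[0:400,0:640]
        P=unproj(n,np.c_[uu.ravel(),vv.ravel()],depth=dd.ravel()).reshape(400,640,3); P[dd==0]=np.nan
        L=np.dstack([(P[...,:2]-o)@R,P[...,2]])
        k=(L[...,1]>.13)&(L[...,1]<.22)&(L[...,2]>.24)&(L[...,2]<.295)&(abs(L[...,0])<.03); h=L[k]
        if len(h)<30: print(n,src,"few",len(h)); continue
        f=least_squares(lambda p:np.hypot(h[:,0]-p[0]-p[1]*(h[:,1]-.175),h[:,2]-p[2]-p[3]*(h[:,1]-.175))-.013,[0,0,.268,0],loss='soft_l1',f_scale=.002)
        print(n,src,len(h),f.x.round(4), h[:,1].min().round(3),h[:,1].max().round(3))
s=bot.get_obs(); print(s['eef_pos'],s['contact_force'],s['t'])
E
python3 hm.py 5
```

```text
scene 0 251 [0.0013 0.0004 0.2692 0.0319] 0.13 0.22
scene 5 few 6
top 0 342 [-0.0018  0.005   0.2702  0.0188] 0.13 0.22
top 5 98 [-0.0033 -0.1248  0.2756  0.2105] 0.13 0.163
[0.52626935 0.04856815 0.37573979] [ 0.8048511  -0.32800401 -0.35229127] 34.6
```

View pics/scene5.png

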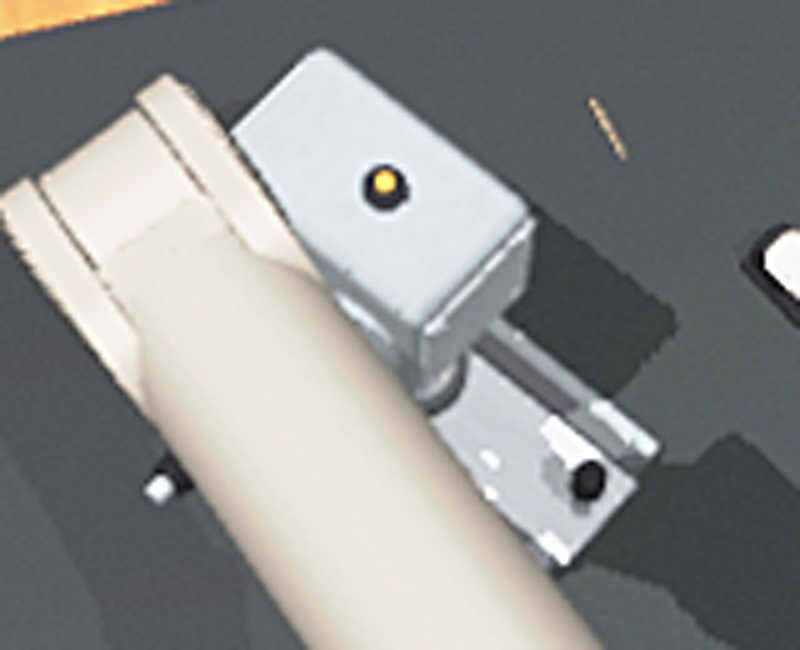

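Request:
move_arm(increments="0.5 -2 -24 0 0.036 0.025 0; 0.5 0 -24 0 0.036 0.025 0; 0.5 0 -24 0 0.036 0.025 0; 0.5 0 -24 0 0.036 0.025 0; 0.5 0 -24 0 0.036 0.025 0; 0.5 2 -24 -5 0 0 0; 0.5 4 -24 -10 0 0 0; 0.5 4 -24 -20 0 0 0")

```text
t: 35.6
eef_pos: [0.5351, -0.1391, 0.3394]
tool_rot: [0.001, 0.457, 0.889, 0.0]
contact_force: [0.3, 1.3, -0.7]
gripper_width: 0.5
```

```bash
python3 hm.py 6
```

```text
scene 0 251 [0.0013 0.0004 0.2692 0.0319] 0.13 0.22
scene 6 249 [0.0028 0.014  0.2696 0.0398] 0.131 0.22
top 0 342 [-0.0018  0.005   0.2702  0.0188] 0.13 0.22
top 6 340 [ 0.0005 -0.0014  0.2706  0.0078] 0.13 0.22
[ 0.53317816 -0.14085256  0.33747438] [-0.91848538 -0.22062214 -0.14914432] 35.7
```

View pics/scene6.png

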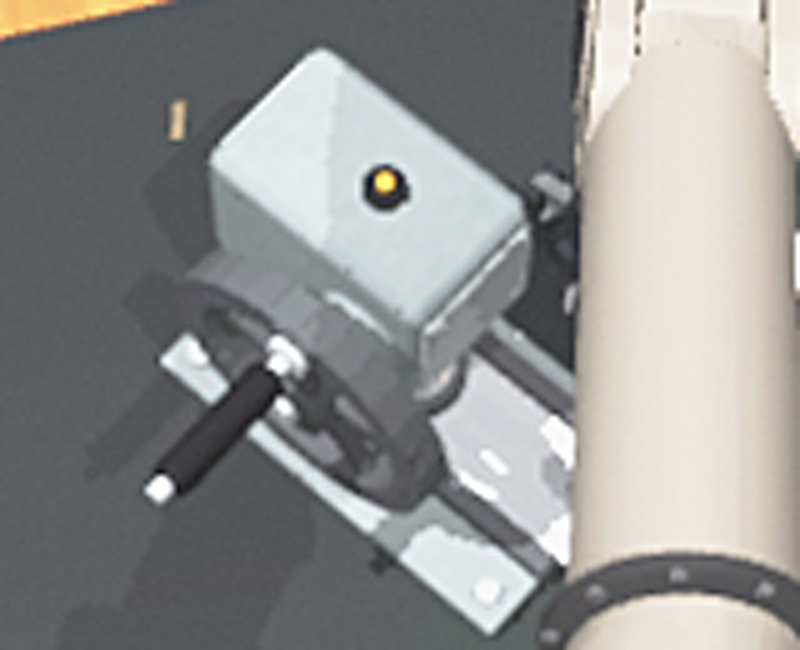

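```bash
python3 - <<'E'
from h import *
o=np.array([.6586,-.0666]);yaw=.615;u=np.array([np.cos(yaw),np.sin(yaw)]);R=np.array([[u[0],-u[1]],[u[1],u[0]]])
for n in("scene","top"):
  for i in "06":
    z=np.load(f"{n}{i}.npz"); d=z['d']; vv,uu=np.mgrid[0:400,0:640]
    P=unproj(n,np.c_[uu.ravel(),vv.ravel()],depth=d.ravel()).reshape(400,640,3); P[d==0]=np.nan
    L=np.dstack([(P[...,:2]-o)@R,P[...,2]])
    k=(L[...,1]>.093)&(L[...,1]<.113)&(L[...,2]>.2)&(abs(L[...,0])<.11); h=L[k]
    from scipy.optimize import least_squares
    f=least_squares(lambda p:np.hypot(h[:,0]-p[0],h[:,2]-p[1])-.1,[0,.19],loss='soft_l1',f_scale=.002)
    print(n,i,len(h),f.x.round(4),np.abs(f.fun).mean().round(4))
E
```

```text
scene 0 457 [0.003  0.1926] 0.0097
scene 6 450 [0.0031 0.1922] 0.0082
top 0 584 [0.0002 0.1935] 0.0022
top 6 579 [0.0004 0.1935] 0.0021
```

```bash
python3 - <<'E'
from h import *
print(unproj("scene",[[367.4,186]],Z=.096),unproj("top",[[378.75,186.25]],Z=.096))
E
```

```text
[[ 0.52990934 -0.14563936  0.096     ]] [[ 0.53295158 -0.15036493  0.096     ]]
```

Request:
move_arm(increments="0.47 0 -2 -45 0 0 0; 0.47 0 -2 -50 0 0 0; 0.47 0 0 -50 0 0 0; 0.47 0 0 -40 0 0 0; 0.47 0 0 -25 0 0 0; 0.47 0 0 0 0 0 0; 0.47 0 0 0 0 0 0; 0.47 0 0 0 0 0 0")

```text
t: 36.7
eef_pos: [0.5354, -0.1432, 0.1303]
tool_rot: [0.001, 0.458, 0.889, 0.001]
contact_force: [0.1, -0.1, 0.2]
gripper_width: 0.47
```

Request:
move_arm(increments="0.47 -1 -2 -10 0 0 0; 0.47 -1 0 -12 0 0 0; 0.47 0 0 -10 0 0 0; 0.47 0 0 -10 0 0 0; 0.47 0 0 -10 0 0 0; 0.47 0 0 -10 0 0 0; 0.47 0 0 -10 0 0 0; 0.47 0 0 0 0 0 0")

```text
t: 37.7
eef_pos: [0.5317, -0.1453, 0.056]
tool_rot: [-0.001, 0.458, 0.889, -0.0]
contact_force: [-0.6, -0.7, -0.3]
gripper_width: 0.469
```

Request:
move_arm(increments="0.47 -3.3 -2.3 0 0 0 0; 0.47 -6.5 -4.6 0 0 0 0; 0.47 -8.2 -5.8 0 0 0 0; 0.47 -8.2 -5.8 0 0 0 0; 0.47 -8.2 -5.8 0 0 0 0; 0.47 -8.2 -5.8 0 0 0 0; 0.47 -8.2 -5.8 0 0 0 0; 0.47 -8.2 -5.8 0 0 0 0")

```text
t: 38.7
eef_pos: [0.4727, -0.1873, 0.0569]
tool_rot: [-0.0, 0.458, 0.889, 0.0]
contact_force: [2.5, 3.8, 3.0]
gripper_width: 0.465
```

Request:
move_arm(increments="0.47 -2.4 -1.7 0 0 0 0; 0.47 -2.4 -1.7 0 0 0 0; 0.47 -2.4 -1.7 0 0 0 0; 0.47 -2.4 -1.7 0 0 0 0; 0.47 -1.6 -1.2 0 0 0 0; 0.47 -0.8 -0.6 0 0 0 0; 0.47 -0.8 -0.6 0 0 0 0; 0.47 -0.4 -0.3 0 0 0 0")

```text
t: 39.7
eef_pos: [0.4599, -0.1965, 0.0567]
tool_rot: [-0.0, 0.458, 0.889, -0.0]
contact_force: [1.8, 3.5, 1.7]
gripper_width: 0.467
```

Request:
move_arm(increments="0.47 -0.8 -0.6 0 0 0 0; 0.47 -0.8 -0.6 0 0 0 0; 0.47 -0.8 -0.6 0 0 0 0; 0.47 -0.8 -0.6 0 0 0 0; 0.47 -0.8 -0.6 0 0 0 0; 0.47 0 0 0 0 0 0; 0.47 0 0 0 0 0 0; 0.47 0 0 0 0 0 0")

```text
t: 40.7
eef_pos: [0.4558, -0.1997, 0.0567]
tool_rot: [-0.0, 0.458, 0.889, -0.0]
contact_force: [1.3, 3.0, 0.6]
gripper_width: 0.467
```

Request:
move_arm(increments="0.47 -0.4 -0.3 0 0 0 0; 0.47 -0.4 -0.3 0 0 0 0; 0.47 -0.4 -0.3 0 0 0 0; 0.47 -0.4 -0.3 0 0 0 0; 0.47 -0.4 -0.3 0 0 0 0; 0.47 0 0 0 0 0 0; 0.47 0 0 0 0 0 0; 0.47 0 0 0 0 0 0")

```text
t: 41.7
eef_pos: [0.4539, -0.2011, 0.0567]
tool_rot: [-0.0, 0.458, 0.889, -0.0]
contact_force: [0.5, 3.5, -0.7]
gripper_width: 0.468
```

Request:
move_arm(increments="0.47 -0.4 -0.3 0 0 0 0; 0.47 -0.4 -0.3 0 0 0 0; 0.47 -0.4 -0.3 0 0 0 0; 0.47 -0.4 -0.3 0 0 0 0; 0.47 0 0 0 0 0 0; 0.47 0 0 0 0 0 0; 0.47 0 0 0 0 0 0; 0.47 0 0 0 0 0 0")

```text
t: 42.7
eef_pos: [0.453, -0.2018, 0.0568]
tool_rot: [0.0, 0.458, 0.889, 0.0]
contact_force: [3.4, 5.4, -2.3]
gripper_width: 0.472
```

Request:
move_arm(increments="0.47 -0.4 -0.3 0 0 0 0; 0.47 -0.4 -0.3 0 0 0 0; 0.47 -0.4 -0.3 0 0 0 0; 0.47 0 0 0 0 0 0; 0.47 0 0 0 0 0 0; 0.47 0 0 0 0 0 0; 0.47 0 0 0 0 0 0; 0.47 0 0 0 0 0 0")

```text
t: 43.7
eef_pos: [0.4528, -0.2019, 0.0568]
tool_rot: [0.001, 0.457, 0.889, 0.001]
contact_force: [5.7, 7.8, -3.3]
gripper_width: 0.474
```

Request:
move_arm(increments="0.47 4 3 0 0 0 0; 0.47 4 3 0 0 0 0; 0.47 0 0 5 0 0 0; 0.47 0 0 20 0 0 0; 0.47 0 0 40 0 0 0; 0.47 0 0 50 0 0 0; 0.47 0 0 60 0 0 0; 0.47 0 0 60 0 0 0")

```text
t: 44.7
eef_pos: [0.4583, -0.1979, 0.2937]
tool_rot: [-0.0, 0.459, 0.889, -0.0]
contact_force: [1.9, 1.0, 0.6]
gripper_width: 0.471
```

Request:
move_arm(increments="0.47 0 -20 30 0 0 0; 0.47 0 -40 20 0 0 0; 0.47 0 -50 0 0 0 0; 0.47 0 -50 0 0 0 0; 0.47 0 -50 0 0 0 0; 0.47 0 -50 0 0 0 0; 0.47 0 -30 0 0 0 0; 0.47 0 -10 0 0 0 0")

```text
t: 45.7
eef_pos: [0.4573, -0.4993, 0.3416]
tool_rot: [-0.001, 0.46, 0.888, -0.001]
contact_force: [0.5, 0.5, -0.2]
gripper_width: 0.47
```

```bash
python3 hm.py 7; python3 - <<'E'
from h import *
p=np.load("scene7.npz")['p']; cv2.imwrite("pics/scene7full.png",p[:,:,::-1])
E
```

```text
scene 0 251 [0.0013 0.0004 0.2692 0.0319] 0.13 0.22
scene 7 250 [ 0.0032 -0.0043  0.27    0.0243] 0.13 0.22
top 0 342 [-0.0018  0.005   0.2702  0.0188] 0.13 0.22
top 7 340 [ 0.0006 -0.0053  0.2701  0.0072] 0.131 0.22
[ 0.45833281 -0.49783871  0.3416952 ] [-1.06478536  1.01192845  0.19239685] 45.8
```

View pics/scene7full.png

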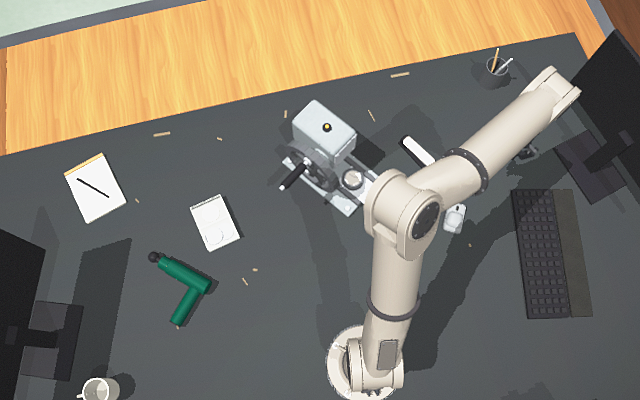

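View pics/top7.png

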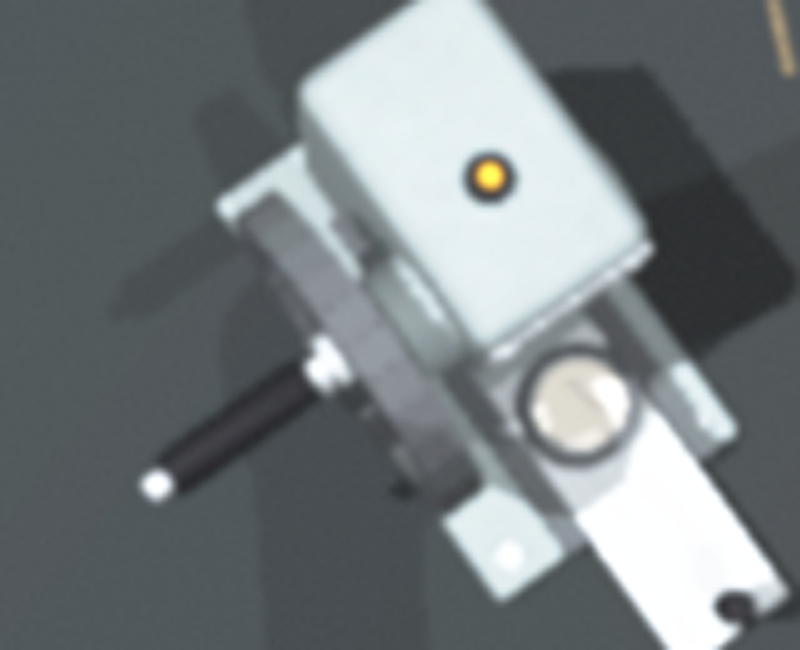

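```bash
python3 - <<'E'
from h import *
for i in "07":
    z=np.load(f"top{i}.npz"); im=z['p'].astype(int)
    k=np.zeros(im.shape[:2],bool); k[155:185,350:382]=1
    P=unproj("top",np.c_[np.mgrid[0:400,0:640][1].ravel(),np.mgrid[0:400,0:640][0].ravel()],depth=z['d'].ravel()).reshape(400,640,3)
    m=k&(np.linalg.norm(P[...,:2]-[.584,-.118],axis=2)<.026); print(i,P[m].mean(0),np.median(P[m][:,2]))
print(bot.hand_in())
E
```

```text
0 [ 0.58382565 -0.11754356  0.05546979] 0.05585636005357038
7 [ 0.58388881 -0.11800992  0.05264621] 0.05247979352881046
the job is handed in; nothing more can be done
None
```

I did the whole job in the order asked and handed it in at about 46 s of the 72 s allowed.

- **Die in:** I pushed the die by its knob until it stopped moving, where the force read about 8 N.
- **Flywheel:** I gripped the handle and turned it one full turn clockwise (top, front, down, round). I fitted the circle as I went: radius about 77.5 mm, residuals within about 0.2 mm. At the end of each one-second move the force was below about 10 N. It is not measured in between.
- **Die out:** I drew the die out until it stopped again, at about 9–10 N, then took the arm clear.

**Last checks**
- **Handle:** the cameras put it within about 0.5 mm of straight above the axle. The circle fit put it about 0.5 mm past the top.
- **Cameras against forces:** the cameras saw the handle about 2 mm further back than at the start, while the fit expected about 4 mm. The likely reason is that closing the gripper nudged the handle slightly.
- **Die and badge:** the knob is back at its starting spot in the top image, and the badge lies in its cup. Its top measures about 3 mm lower than before, which matches one press stroke.
- **Other things on the desk:** nothing looks moved in the last scene picture. The arm partly hides the stapler and the mouse, so I could not see those two fully.

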